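# Carry the sample wedge's angle to the slicing guide

## Robot

A 6-joint arm with a two-finger parallel gripper is mounted at the origin on the work surface. World frame = base frame: x ahead of the robot, y to its left, z up, the work surface at z = 0. Lengths are in m, angles in rad, forces in N, time in s.
With the tool pointing down it reaches from about 0.375 to 0.975 m from the base axis. Payload 3.8 kg.
Tool frame: the origin (TCP) lies at the very end of the fingers, on their centre line; the grasp point (between the pads) lies 19 mm behind it (bot.pinch_z is the distance from the TCP to the grasp point, in m); x points along the fingers, y is the direction in which the jaws open and shut, and the axes are right-handed (so a half turn about x gives the same grasp; the last joint's range is limited). The gripper opens to 85 mm and grips with 20 to 120 N. Pads are 22 mm wide; open, the fingers measure 114 mm over their backs; the gripper's body (76 mm by 85 mm) begins 54 mm behind the grasp point. The pads swing forward as they close: fully open they stand 13 mm farther back than shut.
Start: joints at [1.282, 0.264, 1.604, -0, 1.274, -0.037], TCP at [0.168, 0.654, 0.231] pointing down, gripper open.
Joint ranges: [-2.63, 2.63], [-0.94, 2.18], [0.31, 2.57], [-1.31, 4.45], [0, 2.66], [-2.55, 2.55]. Speed limits (rad/s): [2.57, 2.57, 3.14, 3.14, 3.14, 3.14].

## Interface

Orientations are given as a rotation vector (axis times angle).
In Python, from workcell import monitor, imaging, finish_job, bot gives the robot as it stands.
- The arm moves only by the tool jog_arm, never from a script. Its argument "rows" is a list of rows, each a list of 7 numbers: the shift along the tool's x, y, z in m, then the turn, a rotation vector about the tool's x, y, z in rad, then the opening in per cent of the stroke, from 0 (shut) to 100 (fully open). A call has 1 to 20 rows; each row is the pose to reach, as a shift and turn from the pose measured when the call began, along the tool's axes at that moment; what a row does not reach only later rows make up. A row lasts 1/10 s, in which the tool goes at most 50 mm and 8.59 degrees, less where a joint would pass 70% of its speed; a pose out of reach is approached as far as the arm can. A call with a gripper value outside its range is refused whole. The fingers move at their own pace and stop on an object; "force" is the grip in N (left out, the last holds). Time passes only in rows, so rows that repeat a pose let the fingers close. It gives the time, the measured TCP pose, the force and the opening at its end, in the units of the state.
- monitor.read_state(): the state, without advancing time (a new reading comes with each control period).
- imaging.read_camera(name): name is "scene" or "top" or "wrist"; returns the picture (480x640x3 uint8, blue, green, red); there is no depth.
- imaging.camera_params(name): a dict with "fx", "fy", "cx", "cy" (pixels), "T" (4x4, takes a point from camera to world coordinates); the wrist camera has in their place "T_tool_cam" (4x4, takes a point from camera to tool coordinates, whose origin is the TCP and whose axes are the tool frame's). Camera axes: x right, y down, z forward; pixel columns grow to the right and rows downward; lengths in m; the calibration is good to about 2 mm. A picture is of the moment at which its call begins: read the wrist's pose just before it. camera_params takes no time and is no camera call.
- finish_job(): hands the job in, once; it reports no verdict.
The state is a dict: "time": time; "q": joint angles; "joint_vel": joint speeds; "joint_torque": joint torques, N m; "tool_pos": TCP position; "tcp_rot": TCP orientation; "wrist_force": force on the tool from outside, world axes, zero at the start; "torque": the same for the moment, N m; "width": opening from 0.0 (shut) to 1.0 (fully open).
Only numpy, scipy, OpenCV 4.12 (cv2) and the standard library are available. Lean on these libraries where they do the work, as an engineer would, in place of code of your own. Each camera call takes 0.05 s, during which the arm holds its last target. There are 200 camera calls.

## Task

Lay the hinged steel gauge on the worktop with its stock flush along the right-hand side of the sample cheese wedge and its pivot at the point where the two sides would meet, close its blade flush on the other side, and press its lever right down to lock that angle. Then move the locked gauge to the slicing guide, lay it on the worktop with the outer side of its stock flush along the rail, and swing the guide's arm in until it lies flush against the outer side of the blade, so that rail and arm stand at the wedge's angle. Leave the gauge lying there, still locked, and do not disturb the other things on the table.

Things in the scene. Friction and masses are not known exactly. Their poses are not given: they have to be found in the camera images.
- sample_right (a point): The sample: a flat wedge of hard cheese fixed to the worktop, 18 mm high, tip cut off. This point: where its two straight sides would meet if prolonged, 9 mm above the worktop. x points along its right-hand side (seen from the tip, looking at the wedge); the cheese lies to the left of x. The sides run from 24 to 112 mm from this point. The angle between them differs from start to start, 0.6 to 1.0 rad.
- sample_left (a point): The same point of the sample, but x points along its left-hand side (seen from the tip); the cheese lies to the right of this x. The angle from sample_right's x to this x is the wedge's angle.
- gauge_pivot (a point): The gauge: a loose flat steel bevel, 0.5 to 0.8 kg, a stock and a hinged blade. This point: on the hinge axis, 10 mm above its underside. x runs along the stock's inner face, y to the left (blade side). Stock: bar 20 mm high, x = 12 to 150 mm, y = -14 (outer face) to 0. Knuckle at the hinge: 13 mm radius, 18 high; above it a disc of 22 mm radius and the lever's bracket (to 44 mm high).
- gauge_fin (a point): Centre of the gauge's upright black grip fin, 12 mm thick across the stock, 50 mm long along it, from 20 to 62 mm above the gauge's underside (this point: 45 mm above it; 97 mm from the pivot along the stock, 7 mm outward of its inner face). Axes as gauge_pivot. Grip it across its thickness from above; everything that the gauge is laid against is lower than 20 mm.
- blade_face (a point): Point on the hinge axis, 9 mm above the underside; x points along the blade's inner face. The blade is a straight steel bar 18 mm high, from 12 to 135 mm along x, y = 0 (inner face) to 14 mm (outer face).
- gauge_blade (a joint): Angle between the inner faces of stock and blade, rad: 0 shut, grows as the blade swings counter-clockwise (seen from above), to 1.75. It starts wide open (1.3 to 1.55). While unlocked it turns with about 0.03 N m of friction and stays where it is left; locked, it holds fast against light pushes (several newtons at the blade's middle).
- gauge_lock (a joint): The gauge's lock lever, rad: 0 to 0.06 at the start (open, sloping up, its end towards the fin); 0.64 fully down: locked, lever level. It turns about a crosswise axis 14 mm from the pivot along the stock's inner face, 38 mm above the underside. Press its end straight down; it needs about 3 to 8 N and stays down by itself.
- lock_paddle (a point): Centre of the lever's flat end paddle, 20 mm long, 14 mm wide, 6 mm thick, 50 mm from the lever's axis: about 66 mm above the gauge's underside when open, 38 mm when locked.
- rail (a point): The slicing guide: an aluminium rail 18 mm wide and high, fixed to the worktop, with an arm pivoted at one end. This point: on the arm's pivot axis, in the rail's inner face, 9 mm above the worktop. The rail spans x = -20 to 160 mm, y = -18 to 0 (inner face). The gauge goes on the y > 0 side between rail and arm, its pivot towards this point, its stock pointing along x.
- guide_face (a point): Point on the arm's pivot axis, 9 mm above the worktop; x points along the inner face of the guide's arm, a steel bar from 10 to 150 mm along x, y = 0 (inner face) to 14 mm (outer face), 18 mm high.
- guide_arm (a joint): Angle between the inner faces of rail and arm, rad: 0 shut, grows as the arm swings counter-clockwise (seen from above), to 1.75. It starts wide open (1.3 to 1.55); it turns with about 0.06 N m of friction and stays where it is left.
- oil: Green glass bottle, 58 mm diameter, 220 mm high; origin under its centre. Bystander: leave alone.
- mill: Dark wooden pepper mill, 52 mm diameter, 170 mm high; origin under its centre. Bystander.
- jar: Small glass jar, 54 mm diameter, 80 mm high; origin under its centre. Bystander.
- butter: Wrapped block of butter, 100 x 62 x 40 mm; origin under its centre. Bystander.
- knife: Chef's knife lying flat, 315 mm long, handle to its -x, 35 mm wide, 16 mm high; origin near its middle on the worktop. Bystander.
- tub: Clear open tub, 150 x 110 x 65 mm; origin under its centre. Bystander.
- bowl: White bowl, 120 mm across, 60 mm high; origin under its centre. Bystander.
- spoon: Serving spoon lying flat along its x, about 0.2 m long. Bystander.
Things that resemble listed ones, but are neither listed nor needed, are in the scene too. What is shaped like the part that bears sample_right but turquoise is not meant.

How it is judged:
By the outcome, as a careful person would: the job done as asked, in the order asked, and still so for the second after the job is handed in, with the robot touching nothing.
It also fails if it takes over 72 s, if anything falls off the work surface, if the arm or the gripper's body presses on something with over 40 N, if the wrist force passes 120 N, or if a joint passes its speed limit or range.

## Working session

There is one attempt and no reset: what is moved stays moved. The work goes in short steps, Python scripts to look and compute and a tool call to move; the robot and the scene stay as the last step left them, time stands still between calls to the robot, and variables do not carry over. Pictures are saved under pics/ and viewed, about 8 in all and at most 12, crops included, and the job is handed in when it is done.

Besides the shell and the picture viewer there is one more tool, called after ">>>" as name(argument=value, ...), one argument or row to a line, values as JSON. jog_arm: Moves the arm, as the interface text tells. Its arguments: {"type":"object","properties":{"rows":{"type":"array","items":{"type":"array","items":{"type":"number"}}},"force":{"type":"number"}},"required":["rows"]}

```bash
mkdir -p pics; ls; python3 - <<'E'
from workcell import monitor, imaging, bot
import cv2,numpy as np
s=monitor.read_state();print(s)
for n in("scene","top","wrist"):
    im=imaging.read_camera(n);cv2.imwrite(f"pics/{n}0.png",im)
    print(n,imaging.camera_params(n))
E
```

```text
pics
{'time': 0.0, 'q': array([ 1.28213618e+00,  2.64794528e-01,  1.60537529e+00, -4.07100971e-05,
        1.27368781e+00, -3.68998587e-02]), 'joint_vel': array([-1.16235454e-03, -1.28882318e-03,  1.47176754e-03,  3.13352618e-04,
       -2.02652919e-05, -1.05332548e-04]), 'joint_torque': array([-1.01126821e-03, -5.15107656e+01, -3.67319870e+01, -8.86894509e-05,
        1.31132256e-02,  1.51192296e-05]), 'tool_pos': array([0.16795589, 0.65301803, 0.22993344]), 'tcp_rot': array([ 0.19587295,  1.56207466, -0.19940142]), 'wrist_force': array([0.46831819, 0.43252228, 0.21899064]), 'torque': array([ 0.02286314, -0.03923349, -0.01970433]), 'width': 1.0016999646577165}
scene {'fx': 516.269509914097, 'fy': 516.269509914097, 'cx': 316.9686999807681, 'cy': 231.91838758978136, 'T': array([[-0.81636582,  0.39072664, -0.42529936,  1.03827731],
       [ 0.57718692,  0.52640372, -0.62430312,  0.72971526],
       [-0.02005269, -0.75513695, -0.65526031,  0.88589702],
       [ 0.        ,  0.        ,  0.        ,  1.        ]])}
top {'fx': 588.8249613173533, 'fy': 588.8249613173533, 'cx': 313.80880219618484, 'cy': 235.0329572971795, 'T': array([[ 0.02416661, -0.99640099,  0.08124677,  0.38728237],
       [-0.99965532, -0.02491927, -0.00826262, -0.03669508],
       [ 0.0102575 , -0.08101909, -0.99665977,  1.89594627],
       [ 0.        ,  0.        ,  0.        ,  1.        ]])}
wrist {'fx': 386.5709166343786, 'fy': 386.5709166343786, 'cx': 313.9346171214526, 'cy': 233.17212743504652, 'T_tool_cam': array([[-1.34137329e-03, -3.02945607e-01,  9.53006904e-01,
        -1.42660965e-01],
       [ 9.99998563e-01, -1.39478846e-03,  9.64133965e-04,
         8.12187048e-04],
       [ 1.03716289e-03,  9.53006828e-01,  3.02947042e-01,
        -7.74566693e-02],
       [ 0.00000000e+00,  0.00000000e+00,  0.00000000e+00,
         1.00000000e+00]])}
```

View pics/top0.png

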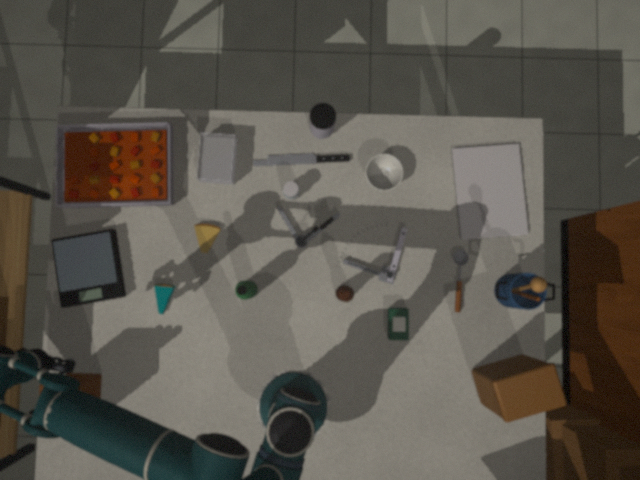

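View pics/scene0.png

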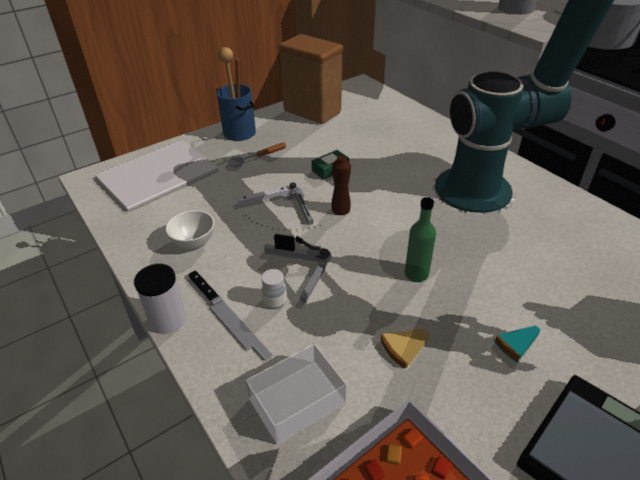

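```bash
cat > h.py <<'E'
from workcell import monitor, imaging, bot
import cv2,numpy as np
from scipy.spatial.transform import Rotation as R
def cam(n):
    p=imaging.camera_params(n)
    if n=="wrist":
        s=monitor.read_state();T=np.eye(4);T[:3,:3]=R.from_rotvec(s["tcp_rot"]).as_matrix();T[:3,3]=s["tool_pos"]
        p["T"]=T@p["T_tool_cam"]
    return p
def shot(n,f=None):
    p=cam(n);im=imaging.read_camera(n)
    if f: cv2.imwrite("pics/"+f,im); np.save("pics/"+f+".npy",p["T"])
    return im,p
def ray(p,uv,z):
    uv=np.atleast_2d(uv).astype(float)
    d=np.c_[(uv[:,0]-p["cx"])/p["fx"],(uv[:,1]-p["cy"])/p["fy"],np.ones(len(uv))]@p["T"][:3,:3].T
    o=p["T"][:3,3]
    return o+d*((z-o[2])/d[:,2])[:,None]
def proj(p,X):
    X=np.atleast_2d(X).astype(float);c=(X-p["T"][:3,3])@p["T"][:3,:3]
    return np.c_[c[:,0]/c[:,2]*p["fx"]+p["cx"],c[:,1]/c[:,2]*p["fy"]+p["cy"]]
def load(f):
    p=imaging.camera_params("wrist");p["T"]=np.load("pics/"+f+".npy");return cv2.imread("pics/"+f),p
def goal(pos,yaw):
    """tool down, jaw axis (tool y) at world angle yaw (mod pi); prints shift and turn from now"""
    s=monitor.read_state();R0=R.from_rotvec(s["tcp_rot"]);best=None
    for k in(0,1):
        y=np.array([np.cos(yaw+k*np.pi),np.sin(yaw+k*np.pi),0]);x=np.array([0,0,-1.])
        M=R.from_matrix(np.c_[x,y,np.cross(x,y)]);t=(R0.inv()*M).as_rotvec()
        print("shift",np.round(R0.inv().apply(np.array(pos)-s["tool_pos"]),4),"turn",np.round(t,4),"q6~",round(s["q"][5]+t[0],2),"q1",round(s["q"][0],2))
def show():
    s=monitor.read_state();M=R.from_rotvec(s["tcp_rot"]).as_matrix()
    print("t",round(s["time"],2),"pos",s["tool_pos"].round(4),"x",M[:,0].round(3),"yaw y",round(np.arctan2(M[1,1],M[0,1]),4),"F",s["wrist_force"].round(2),"w",round(s["width"],3),"q",s["q"].round(2))
E
python3 - <<'E'
from h import *
im=cv2.imread("pics/top0.png");p=cam("top")
for n,uv in dict(wedge=(208,235),turq=(163,298),gpiv=(300,241),gblade=(279,204),fin=(322,226),guidepiv=(391,277),railend=(403,225),armend=(347,261),oil=(246,290),mill=(344,293),jar=(290,188),butter=(398,323)).items(): print(n,ray(p,uv,.01).round(3))
show()
a=cv2.resize(im[170:310,130:440],None,fx=2.58,fy=2.58,interpolation=cv2.INTER_CUBIC)
cv2.imwrite("pics/crop1.png",np.clip(a*1.5,0,255).astype('uint8'))
E
```

```text
wedge [[0.533 0.287 0.01 ]]
turq [[0.328 0.422 0.01 ]]
gpiv [[ 0.521 -0.008  0.01 ]]
gblade [[0.639 0.062 0.01 ]]
fin [[ 0.571 -0.078  0.01 ]]
guidepiv [[ 0.413 -0.302  0.01 ]]
railend [[ 0.581 -0.339  0.01 ]]
armend [[ 0.46  -0.161  0.01 ]]
oil [[0.36  0.159 0.01 ]]
mill [[ 0.358 -0.153  0.01 ]]
jar [[0.692 0.028 0.01 ]]
butter [[ 0.267 -0.327  0.01 ]]
t 0.15 pos [0.168  0.6532 0.2302] x [-0.001 -0.002 -1.   ] yaw y 1.319 F [-0.77 -0.75  0.29] w 1.002 q [ 1.28  0.26  1.61  0.    1.27 -0.04]
```

View pics/crop1.png

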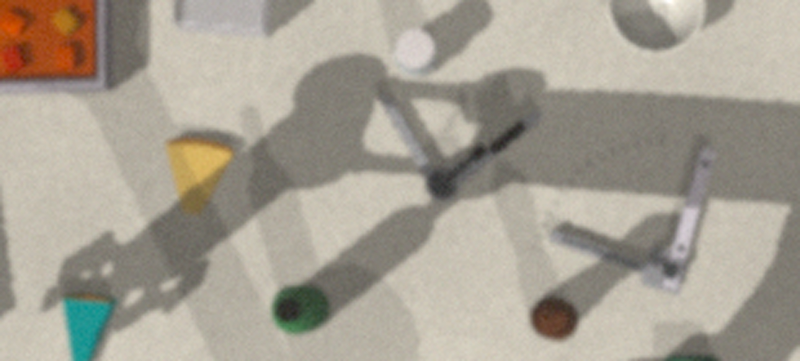

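Wedges: cheese-yellow at top-view pixel (208,235) and turquoise at (163,298). The yellow one is the sample, since turquoise is excluded. The enlarged crop confirms it. Gauge pivot is at (300,241) with its black fin at (322,226), and the guide pivot at (391,277).

```bash
python3 -c "
from h import *
goal([.49,.25,.26],1.2)"
```

```text
shift [-0.0293 -0.3103  0.4123] turn [0.119  0.     0.0018] q6~ 0.08 q1 1.28
shift [-0.0293 -0.3103  0.4123] turn [-3.0226e+00 -2.7000e-03  0.0000e+00] q6~ -3.06 q1 1.28
```

>>> jog_arm(
  rows=[
    [-0.03,-0.31,0.412,0.119,0,0.002,100],
    [-0.03,-0.31,0.412,0.119,0,0.002,100],
    [-0.03,-0.31,0.412,0.119,0,0.002,100],
    [-0.03,-0.31,0.412,0.119,0,0.002,100],
    [-0.03,-0.31,0.412,0.119,0,0.002,100],
    [-0.03,-0.31,0.412,0.119,0,0.002,100],
    [-0.03,-0.31,0.412,0.119,0,0.002,100],
    [-0.03,-0.31,0.412,0.119,0,0.002,100],
    [-0.03,-0.31,0.412,0.119,0,0.002,100],
    [-0.03,-0.31,0.412,0.119,0,0.002,100],
    [-0.03,-0.31,0.412,0.119,0,0.002,100],
    [-0.03,-0.31,0.412,0.119,0,0.002,100],
    [-0.03,-0.31,0.412,0.119,0,0.002,100],
    [-0.03,-0.31,0.412,0.119,0,0.002,100],
    [-0.03,-0.31,0.412,0.119,0,0.002,100],
  ],
)

```text
time: 1.65
tool_pos: [0.4888, 0.2515, 0.2605]
tcp_rot: [0.289, 1.552, -0.289]
wrist_force: [0.6, -0.0, -0.2]
width: 1.001
```

```bash
python3 - <<'E'
from h import *
show();shot("wrist","w1.png")
goal([.52,-0.05,.26],0.62)
E
```

```text
t 1.65 pos [0.4888 0.2515 0.2605] x [-0.001  0.    -1.   ] yaw y 1.2021 F [ 0.6  -0.04 -0.23] w 1.001 q [ 0.43  0.01  1.84  0.    1.3  -0.77]
shift [ 0.0005 -0.2701  0.1377] turn [ 5.821e-01 -4.000e-04  0.000e+00] q6~ -0.19 q1 0.43
shift [ 0.0005 -0.2701  0.1377] turn [-2.5594e+00 -0.0000e+00 -6.0000e-04] q6~ -3.33 q1 0.43
```

View pics/w1.png

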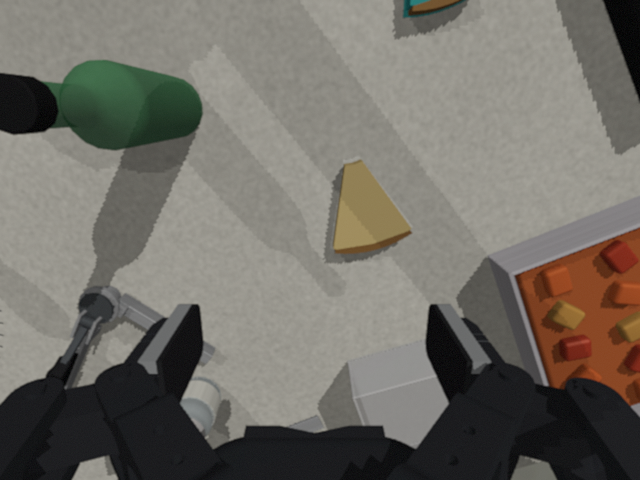

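The picture shows the yellow wedge with its tip at (352,160) and sides ending near (335,250) and (410,232). The bottle, tub and gauge are elsewhere in view. Next I fit the wedge's side lines.

```bash
cat >> h.py <<'E'
def linefit(P):
    vx,vy,x,y=cv2.fitLine(P[:,:2].astype(np.float32),cv2.DIST_HUBER,0,1e-6,1e-6).ravel();return np.array([x,y]),np.array([vx,vy])
def meet(a,b):
    t=np.linalg.solve(np.c_[a[1],-b[1]],b[0]-a[0]);return a[0]+t[0]*a[1]
def wedge(im,p):
    hsv=cv2.cvtColor(im,cv2.COLOR_BGR2HSV)
    m=cv2.inRange(hsv,(16,70,60),(32,255,255))
    n,l,st,c=cv2.connectedComponentsWithStats(m)
    ok=[i for i in range(1,n) if st[i,4]>600]
    i=min(ok,key=lambda i:np.linalg.norm(ray(p,c[i],.018)[0,:2]-[.53,.287]))
    ct=max(cv2.findContours((l==i).astype('uint8'),cv2.RETR_EXTERNAL,cv2.CHAIN_APPROX_NONE)[0],key=len)[:,0]
    W=ray(p,ct,.018)[:,:2]
    return ct,W
E
python3 - <<'E'
from h import *
im,p=load("w1.png");ct,W=wedge(im,p)
ap=cv2.approxPolyDP(ct[:,None],3,True)[:,0];print(ap.tolist(),ray(p,ap,.018)[:,:2].round(4).tolist())
print(im[205,375],im[160,352],im[245,350],im[220,340])
E
```

```text
[[361, 160], [344, 164], [333, 241], [335, 252], [377, 249], [411, 232]] [[0.4771, 0.3072], [0.4747, 0.2902], [0.5462, 0.2522], [0.5586, 0.2498], [0.5715, 0.2925], [0.5664, 0.3316]]
[ 84 126 144] [149 156 158] [ 95 142 160] [ 93 140 159]
```

>>> jog_arm(
  rows=[
    [0,-0.27,0.138,0.582,0,0,100],
    [0,-0.27,0.138,0.582,0,0,100],
    [0,-0.27,0.138,0.582,0,0,100],
    [0,-0.27,0.138,0.582,0,0,100],
    [0,-0.27,0.138,0.582,0,0,100],
    [0,-0.27,0.138,0.582,0,0,100],
    [0,-0.27,0.138,0.582,0,0,100],
    [0,-0.27,0.138,0.582,0,0,100],
    [0,-0.27,0.138,0.582,0,0,100],
    [0,-0.27,0.138,0.582,0,0,100],
    [0,-0.27,0.138,0.582,0,0,100],
  ],
)

```text
time: 2.8
tool_pos: [0.5203, -0.0485, 0.2605]
tcp_rot: [0.74, 1.442, -0.739]
wrist_force: [1.1, -0.6, -0.9]
width: 1.003
```

```bash
python3 - <<'E'
from h import *
show();shot("wrist","w2.png")
E
```

```text
t 2.8 pos [ 0.5203 -0.0485  0.2605] x [-0.  0. -1.] yaw y 0.6227 F [ 1.15 -0.58 -0.9 ] w 1.003 q [-0.14 -0.04  1.89  0.    1.3  -0.76]
```

View pics/w2.png

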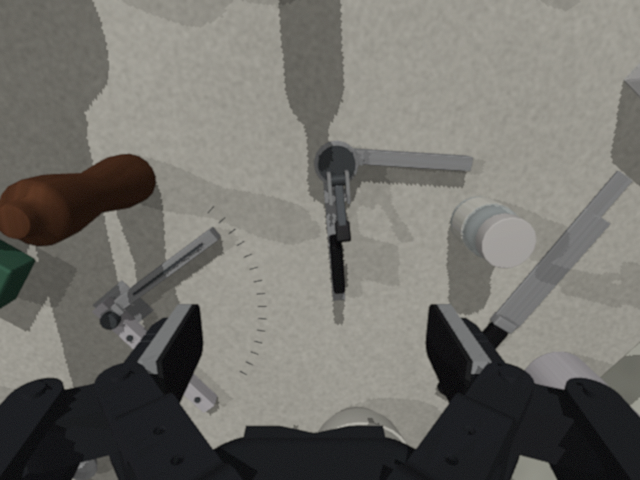

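Gauge: pivot disc at (337,161), fin (330–344, 235–292), stock end near (338,320), blade running to (472,163). Now I compute the fin pose from the dark blob's far edge and the stock axis.

```bash
python3 - <<'E'
from h import *
im,p=load("w2.png");g=cv2.cvtColor(im,cv2.COLOR_BGR2GRAY)
for v in range(240,326,6): print(v,g[v,322:354].tolist())
m=(g<28).astype('uint8');m[:,:325]=0;m[:,352:]=0;m[:246]=0;m[300:]=0
ys,xs=np.nonzero(m);print(xs.min(),xs.max(),ys.max())
rows=[(np.mean(xs[ys==v]),v) for v in range(265,292) if (ys==v).sum()>3]
P=ray(p,rows,.062);a,d=linefit(P)
if d[0]<0:d=-d
print("fin line",a,d,"ang",np.arctan2(d[1],d[0]),"far end",ray(p,(rows[-1][0],ys.max()+.5),.062))
print("cam",p["T"][:3,3],"disc",ray(p,(337,161),.03))
E
```

```text
240 [152, 153, 153, 156, 151, 127, 84, 46, 17, 13, 13, 19, 14, 11, 16, 24, 31, 30, 27, 24, 23, 24, 25, 29, 29, 34, 31, 41, 77, 118, 137, 138]
246 [149, 148, 149, 152, 149, 131, 107, 77, 32, 14, 17, 20, 21, 15, 16, 11, 10, 7, 9, 28, 75, 120, 135, 135, 134, 136, 138, 138, 138, 139, 139, 138]
252 [151, 150, 151, 152, 153, 146, 122, 81, 42, 18, 14, 18, 19, 20, 22, 19, 16, 16, 14, 17, 57, 111, 136, 141, 141, 140, 140, 141, 141, 141, 139, 137]
258 [156, 156, 156, 155, 154, 147, 128, 105, 74, 33, 15, 18, 21, 16, 20, 20, 19, 18, 19, 13, 50, 111, 138, 141, 140, 139, 139, 139, 140, 138, 139, 138]
264 [152, 152, 151, 151, 152, 153, 153, 134, 93, 44, 18, 17, 19, 20, 18, 19, 21, 17, 16, 14, 26, 68, 111, 112, 103, 123, 138, 139, 136, 138, 136, 136]
270 [152, 150, 152, 150, 150, 153, 153, 146, 119, 73, 26, 11, 19, 16, 20, 20, 17, 19, 18, 14, 13, 36, 71, 86, 95, 123, 139, 139, 135, 132, 134, 135]
276 [154, 155, 155, 153, 155, 155, 156, 151, 127, 80, 39, 15, 17, 17, 21, 19, 18, 17, 18, 19, 16, 23, 57, 80, 95, 125, 140, 139, 137, 135, 136, 136]
282 [149, 150, 149, 151, 152, 154, 155, 153, 139, 109, 69
[... 732 characters left out ...]
 156, 157, 157, 157, 157, 158, 157, 155, 140, 118, 103, 104, 105, 105, 106, 105, 105, 107, 123, 146, 156, 158, 157, 156, 155, 154, 153, 152, 153, 152]
318 [153, 152, 152, 154, 156, 155, 155, 153, 154, 155, 155, 138, 116, 108, 108, 107, 106, 105, 105, 103, 102, 111, 138, 153, 154, 153, 153, 153, 154, 155, 156, 157]
324 [154, 155, 158, 159, 159, 155, 156, 155, 155, 155, 156, 154, 152, 147, 138, 124, 126, 144, 140, 126, 137, 152, 156, 153, 152, 150, 150, 150, 149, 150, 151, 152]
331 343 292
fin line [ 0.5835882  -0.09569968] [ 0.65112454 -0.7589709 ] ang -0.8617312 far end [[ 0.59359757 -0.10736002  0.062     ]]
cam [0.47546947 0.01530361 0.40318201] disc [[ 0.52019746 -0.00888629  0.03      ]]
```

```bash
python3 - <<'E'
from h import *
im,p=load("w1.png");ct,W=wedge(im,p)
def side(a,b):
    a,b=np.array(a,float),np.array(b,float);d=(b-a)/np.linalg.norm(b-a);r=ct-a
    s=r@d;o=np.abs(r[:,0]*d[1]-r[:,1]*d[0]);k=(o<2.5)&(s>6)&(s<np.linalg.norm(b-a)-8)
    return linefit(W[k])
r=side((344,164),(333,241));l=side((361,160),(411,232))
for q in(r,l):
    d=q[1]*np.sign(q[1][0]);print(np.arctan2(d[1],d[0]),q[0])
v=meet(r,l);print("vertex",v)
print([np.linalg.norm(ray(p,u,.018)[0,:2]-v) for u in((361,160),(344,164),(335,252),(411,232))])
for v_ in(180,200,220,240): print(v_,im[v_,326:350,2].tolist(),im[v_,370:415,2].tolist())
goal([.5773,-.0884,.10],.709)
E
```

```text
-0.48055828 [0.5087942 0.2723536]
0.2868491 [0.5192726  0.31952858]
vertex [0.45478985 0.30050716]
[np.float64(0.023314200573455592), np.float64(0.022436805757904958), np.float64(0.11548146934712658), np.float64(0.11585770368427759)]
180 [156, 151, 148, 146, 145, 143, 135, 117, 103, 96, 91, 90, 91, 91, 89, 88, 108, 135, 145, 145, 145, 145, 145, 145] [145, 145, 145, 144, 145, 146, 148, 146, 143, 141, 141, 140, 142, 141, 142, 145, 144, 144, 142, 140, 138, 138, 141, 141, 142, 142, 141, 140, 137, 136, 139, 142, 143, 143, 142, 141, 140, 137, 137, 136, 137, 137, 136, 139, 138]
200 [160, 158, 158, 155, 143, 123, 112, 109, 109, 107, 105, 109, 108, 113, 141, 153, 152, 150, 147, 145, 145, 144, 144, 144] [144, 145, 145, 144, 144, 145, 144, 144, 145, 145, 145, 144, 144, 144, 144, 144, 144, 144, 144, 145, 149, 154, 151, 142, 138, 138, 140, 141, 141, 140, 136, 135, 135, 136, 136, 139, 139, 139, 140, 141, 143, 144, 146, 145, 144]
220 [156, 143, 119, 105, 105, 108, 107, 105, 110, 109, 109, 138, 158, 162, 159, 159, 159, 160, 159, 160, 159, 160, 160, 159] [144, 144, 144, 144, 144, 144, 144, 144, 144, 144, 145, 145, 143, 144, 144, 145, 145, 145, 144, 144, 144, 144, 144, 144, 145, 144, 144, 145, 144, 145, 144, 144, 144, 144, 145, 149, 155, 156, 148, 140, 138, 139, 141, 141, 141]
240 [113, 106, 106, 107, 110, 114, 112, 107, 129, 153, 160, 160, 160, 160, 159, 159, 160, 159, 161, 160, 160, 159, 160, 159] [159, 159, 160, 159, 158, 154, 148, 144, 143, 140, 136, 131, 122, 111, 103, 97, 93, 93, 93, 92, 96, 94, 95, 94, 95, 94, 93, 97, 104, 118, 127, 133, 137, 141, 145, 145, 144, 143, 144, 143, 143, 140, 141, 140, 140]
shift [0.1605 0.0231 0.0656] turn [-0.0865 -0.0005 -0.    ] q6~ -0.85 q1 -0.14
shift [0.1605 0.0231 0.0656] turn [ 3.0551e+00 -0.0000e+00  8.0000e-04] q6~ 2.29 q1 -0.14
```

>>> jog_arm(
  rows=[
    [0,0.023,0.066,-0.087,0,0,100],
    [0,0.023,0.066,-0.087,0,0,100],
    [0.05,0.023,0.066,-0.087,0,0,100],
    [0.1,0.023,0.066,-0.087,0,0,100],
    [0.14,0.023,0.066,-0.087,0,0,100],
    [0.15,0.023,0.066,-0.087,0,0,100],
    [0.15,0.023,0.066,-0.087,0,0,100],
  ],
)

```text
time: 3.55
tool_pos: [0.5759, -0.0879, 0.1086]
tcp_rot: [0.672, 1.469, -0.673]
wrist_force: [-0.1, -1.0, 0.5]
width: 1.001
```

```bash
python3 - <<'E'
from h import *
show();im,p=shot("wrist","w3.png")
F=np.array([.5773,-.0884]);d=np.array([np.cos(-.862),np.sin(-.862)]);n=np.array([-d[1],d[0]])
for a,b in((25,6),(25,-6),(-25,-6),(-25,6)):
    u=proj(p,np.r_[F+d*a/1e3+n*b/1e3,.062])[0];cv2.circle(im,tuple(int(x) for x in u.round()),2,(0,0,255),-1)
cv2.imwrite("pics/w3a.png",im)
goal([.5773,-.0884,.027],.709)
E
```

```text
t 3.55 pos [ 0.5759 -0.0879  0.1086] x [-0.005  0.001 -1.   ] yaw y 0.7104 F [-0.15 -1.01  0.46] w 1.001 q [-0.19  0.2   1.92  0.    1.03 -0.91]
shift [ 0.0841 -0.0005 -0.0003] turn [ 0.0013 -0.0004 -0.0001] q6~ -0.9 q1 -0.19
shift [ 0.0841 -0.0005 -0.0003] turn [-3.1403e+00  2.0000e-04 -7.0000e-04] q6~ -4.05 q1 -0.19
```

View pics/w3a.png

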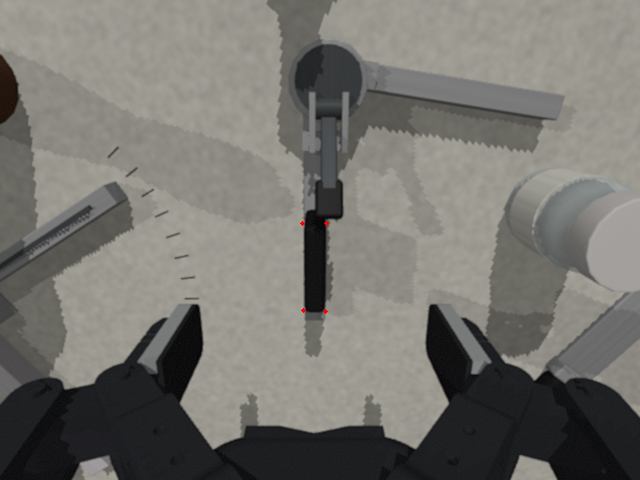

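The predicted fin corners (303–326, 223–311) match the fin, so I go down and grip.

>>> jog_arm(
  rows=[
    [0.045,-0.0005,0,0,0,0,100],
    [0.075,-0.0005,0,0,0,0,100],
    [0.082,-0.0005,0,0,0,0,60],
    [0.082,-0.0005,0,0,0,0,30],
    [0.082,-0.0005,0,0,0,0,0],
    [0.082,-0.0005,0,0,0,0,0],
    [0.082,-0.0005,0,0,0,0,0],
    [0.082,-0.0005,0,0,0,0,0],
    [0.082,-0.0005,0,0,0,0,0],
    [0.082,-0.0005,0,0,0,0,0],
  ],
  force=70,
)

```text
time: 4.6
tool_pos: [0.579, -0.0894, 0.0314]
tcp_rot: [0.671, 1.461, -0.671]
wrist_force: [-1.2, -1.2, 5.6]
width: 0.129
```

```bash
python3 - <<'E'
from h import *
show()
E
```

```text
t 4.6 pos [ 0.579  -0.0894  0.0314] x [ 0.003 -0.001 -1.   ] yaw y 0.7109 F [-1.21 -1.18  5.55] w 0.129 q [-0.2   0.3   1.97 -0.    0.88 -0.91]
```

```bash
python3 - <<'E'
from h import *
goal([.5356,.2415,.131],1.0902)
E
```

```text
shift [-0.1     0.1832 -0.2788] turn [-0.3793  0.0028 -0.001 ] q6~ -1.29 q1 -0.2
shift [-0.1     0.1832 -0.2788] turn [ 2.7623e+00 -1.4000e-03 -3.9000e-03] q6~ 1.86 q1 -0.2
```

>>> jog_arm(
  rows=[
    [-0.02,0,0,0,0,0,0],
    [-0.05,0,0,0,0,0,0],
    [-0.08,0,0,0,0,0,0],
    [-0.1,0.01,-0.015,-0.02,0,0,0],
    [-0.1,0.03,-0.045,-0.06,0,0,0],
    [-0.1,0.05,-0.076,-0.1,0,0,0],
    [-0.1,0.07,-0.107,-0.14,0,0,0],
    [-0.1,0.09,-0.137,-0.19,0,0,0],
    [-0.1,0.11,-0.167,-0.23,0,0,0],
    [-0.1,0.13,-0.198,-0.27,0,0,0],
    [-0.1,0.15,-0.228,-0.31,0,0,0],
    [-0.1,0.17,-0.259,-0.35,0,0,0],
    [-0.1,0.18,-0.274,-0.37,0,0,0],
    [-0.1,0.183,-0.279,-0.379,0.003,-0.001,0],
    [-0.1,0.183,-0.279,-0.379,0.003,-0.001,0],
    [-0.1,0.183,-0.279,-0.379,0.003,-0.001,0],
    [-0.1,0.183,-0.279,-0.379,0.003,-0.001,0],
  ],
)

```text
time: 6.3
tool_pos: [0.5353, 0.2402, 0.1306]
tcp_rot: [0.377, 1.538, -0.379]
wrist_force: [-1.0, -0.9, -6.9]
width: 0.127
```

```bash
python3 - <<'E'
from h import *
show();im,p=shot("wrist","w4.png")
E
```

```text
t 6.3 pos [0.5353 0.2402 0.1306] x [-0.001 -0.001 -1.   ] yaw y 1.0887 F [-1.05 -0.94 -6.87] w 0.127 q [ 0.38  0.18  1.9  -0.    1.06 -0.71]
```

View pics/w4.png

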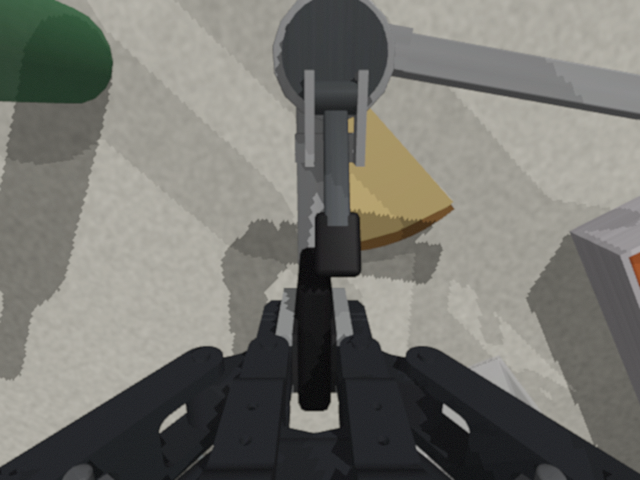

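```bash
python3 - <<'E'
from h import *
im,p=load("w4.png")
g=cv2.cvtColor(im,cv2.COLOR_BGR2GRAY)
print("row58",g[58,266:282].tolist(),g[58,380:400].tolist());print("col290..",g[60:125,334].tolist())
print("diag",[ (k,int(g[int(56+k*.707),int(334-k*.707)]),int(g[int(56+k*.707),int(334+k*.707)])) for k in range(48,70)])
T=np.eye(4);s=monitor.read_state();M=R.from_rotvec(s["tcp_rot"]).as_matrix()
for z in(.118,.126,.134):
  for v in(54,58): print(z,v,((ray(p,(334,v),z)[0]-s["tool_pos"])@M*1e3).round(1), 386.57*22/(1e3*(.2733-z)))
E
```

```text
row58 [156, 156, 157, 157, 158, 156, 142, 121, 118, 128, 126, 110, 88, 84, 84, 78] [60, 60, 61, 60, 61, 59, 67, 97, 119, 128, 128, 128, 128, 125, 127, 128, 129, 130, 128, 128]
col290.. [60, 60, 59, 60, 61, 61, 59, 60, 60, 59, 60, 60, 61, 60, 61, 60, 61, 62, 60, 62, 61, 64, 68, 67, 69, 68, 70, 69, 71, 71, 73, 74, 70, 68, 66, 67, 62, 59, 59, 57, 55, 51, 51, 48, 46, 43, 43, 39, 36, 40, 53, 69, 74, 74, 74, 73, 73, 73, 73, 75, 73, 73, 72, 75, 75]
diag [(48, 62, 109), (49, 62, 76), (50, 61, 59), (51, 61, 56), (52, 61, 56), (53, 75, 88), (54, 86, 125), (55, 86, 125), (56, 86, 126), (57, 87, 125), (58, 86, 125), (59, 86, 125), (60, 85, 119), (61, 80, 129), (62, 80, 129), (63, 110, 157), (64, 152, 159), (65, 152, 159), (66, 155, 157), (67, 156, 157), (68, 157, 157), (69, 157, 157)]
0.118 54 [ 12.8   8.3 -97.5] 54.76200901481005
0.118 58 [ 12.8   8.3 -96.1] 54.76200901481005
0.126 54 [  4.8   7.9 -96.5] 57.736184657162255
0.126 58 [  4.8   7.9 -95.2] 57.736184657162255
0.134 54 [ -3.2   7.5 -95.4] 61.05197415649677
0.134 58 [ -3.2   7.5 -94.2] 61.05197415649677
```

```bash
python3 - <<'E'
from h import *
goal([.5328,.2423,.034],1.0902)
E
```

```text
shift [ 0.0968  0.0006 -0.0032] turn [-0.0017 -0.0002  0.0006] q6~ -0.71 q1 0.38
shift [ 0.0968  0.0006 -0.0032] turn [3.1399e+00 9.0000e-04 3.0000e-04] q6~ 2.43 q1 0.38
```

>>> jog_arm(
  rows=[
    [0.02,0,-0.003,-0.002,0,0,0],
    [0.05,0,-0.003,-0.002,0,0,0],
    [0.075,0,-0.003,-0.002,0,0,0],
    [0.09,0,-0.003,-0.002,0,0,0],
    [0.096,0,-0.003,-0.002,0,0,0],
    [0.096,0,-0.003,-0.002,0,0,0],
    [0.096,0,-0.003,-0.002,0,0,0],
  ],
)

```text
time: 7.05
tool_pos: [0.534, 0.2419, 0.036]
tcp_rot: [0.378, 1.536, -0.376]
wrist_force: [0.7, 0.2, -5.8]
width: 0.13
```

```bash
python3 - <<'E'
from h import *
show()
E
```

```text
t 7.05 pos [0.534  0.2419 0.036 ] x [ 0.002  0.    -1.   ] yaw y 1.09 F [ 0.66  0.19 -5.8 ] w 0.13 q [ 0.38  0.29  1.96 -0.    0.89 -0.71]
```

>>> jog_arm(
  rows=[
    [0.002,0.002,-0.001,0,0,0,0],
    [0.002,0.004,-0.001,0,0,0,0],
    [0.002,0.006,-0.001,0,0,0,0],
    [0.002,0.008,-0.001,0,0,0,0],
    [0.002,0.009,-0.001,0,0,0,0],
    [0.002,0.009,-0.001,0,0,0,0],
  ],
)

```text
time: 7.65
tool_pos: [0.5368, 0.2494, 0.034]
tcp_rot: [0.375, 1.537, -0.378]
wrist_force: [-1.4, -4.9, -3.5]
width: 0.126
```

```bash
python3 - <<'E'
from h import *
show()
E
```

```text
t 7.65 pos [0.5368 0.2494 0.034 ] x [ 0.    -0.002 -1.   ] yaw y 1.0907 F [-1.39 -4.89 -3.54] w 0.126 q [ 0.39  0.3   1.95 -0.    0.89 -0.7 ]
```

>>> jog_arm(
  rows=[
    [0.002,0,0,0,0,0,0],
    [0.004,0,0,0,0,0,0],
    [0.004,0.001,0,0,0,0,0],
    [0.004,0.001,0,0,0,0,0],
  ],
)

```text
time: 8.05
tool_pos: [0.5369, 0.2491, 0.0314]
tcp_rot: [0.373, 1.538, -0.379]
wrist_force: [-5.0, -10.6, 6.5]
width: 0.128
```

```bash
python3 - <<'E'
from h import *
show();im,p=shot("wrist","w5.png")
for z in (.02,.035): print(proj(p,[.4548,.3005,z]))
s=monitor.read_state();M=R.from_rotvec(s["tcp_rot"]).as_matrix()
print(s["torque"])
E
```

```text
t 8.05 pos [0.5369 0.2491 0.0314] x [-0.001 -0.004 -1.   ] yaw y 1.0907 F [ -5.01 -10.59   6.54] w 0.128 q [ 0.39  0.31  1.95 -0.    0.89 -0.69]
[[332.14174324  55.85094519]]
[[334.0801208   49.72736251]]
[-1.23160866  0.80730727  0.01178887]
```

View pics/w5.png

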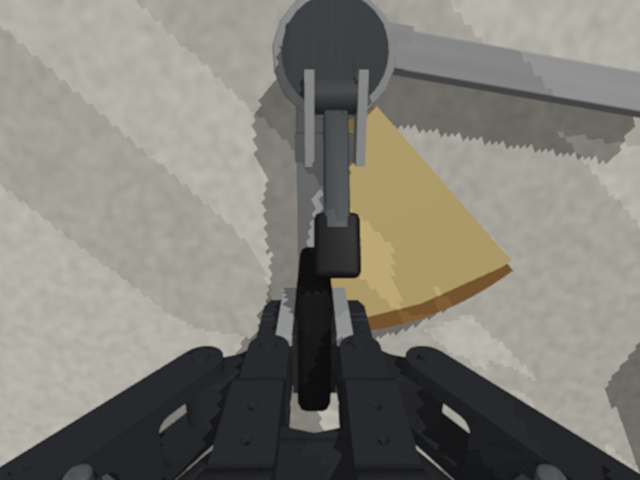

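```bash
cat >> h.py <<'E'
def edge(im,p,a,b,z,half=8,pol=0):
    """sub-pixel line along a-b: strongest gray gradient across it; returns world line (pt,dir) at z and rms px"""
    g=cv2.GaussianBlur(cv2.cvtColor(im,cv2.COLOR_BGR2GRAY).astype(np.float32),(3,3),0)
    a,b=np.array(a,float),np.array(b,float);d=(b-a)/np.linalg.norm(b-a);n=np.array([-d[1],d[0]])
    o=np.arange(-half,half+.01,.25);pts=[]
    for t in np.linspace(0,1,60):
        q=a+t*(b-a)+o[:,None]*n
        v=cv2.remap(g,q[:,0].astype(np.float32)[None],q[:,1].astype(np.float32)[None],cv2.INTER_LINEAR)[0]
        e=np.gradient(v);e=np.abs(e) if pol==0 else pol*e
        pts.append(q[e.argmax()])
    pts=np.array(pts)
    for _ in range(3):
        c,dd=linefit(pts);r=(pts-c)@np.array([-dd[1],dd[0]]);k=np.abs(r)<max(.7,1.5*np.median(np.abs(r)));pts=pts[k]
    print("  edge",len(pts),"px rms",r[k].std().round(2),"line px",c.round(1),dd.round(3))
    L=linefit(ray(p,pts,z));return L[0].astype(float),L[1].astype(float)
def ang(L,near): 
    d=L[1]*np.sign(L[1]@np.array(near));return np.arctan2(d[1],d[0])
E
python3 - <<'E'
from h import *
im,p=load("w5.png")
s=monitor.read_state();M=R.from_rotvec(s["tcp_rot"]).as_matrix();pos=s["tool_pos"]
wl=edge(im,p,(385,116),(505,256),.018)
bl=edge(im,p,(420,77),(630,116),.018,6)
d=M[:2,2]/np.linalg.norm(M[:2,2]);n=np.array([-d[1],d[0]])
print("stock ang",np.arctan2(d[1],d[0]),"left ang",ang(wl,(1,0)),"blade ang",ang(bl,(.5,.5)))
for y in(.0065,.007,.0075):
    L=(pos[:2]+y*n,d)
    for nm,e in(("vertex",wl),("pivot",bl)):
        P=meet(L,e);print(y,nm,P.round(4),"along",((P-pos[:2])@d*1e3).round(2))
E
```

```text
edge 57 px rms 0.26 line px [466.2 209. ] [0.655 0.756]
  edge 58 px rms 0.26 line px [511.7  88.6] [0.984 0.176]
stock ang -0.48012049342417934 left ang 0.28431823671555445 blade ang 0.9277101140287258
0.0065 vertex [0.4525 0.3004] along -98.64
0.0065 pivot [0.4541 0.2996] along -96.82
0.007 vertex [0.4532 0.3007] along -98.12
0.007 pivot [0.4544 0.3   ] along -96.74
0.0075 vertex [0.4539 0.3009] along -97.6
0.0075 pivot [0.4547 0.3004] along -96.65
```

```bash
python3 - <<'E'
from h import *
im,p=load("w5.png");g=cv2.cvtColor(im,cv2.COLOR_BGR2GRAY)
for u in(440,512,600): c=int(88.6+(u-511.7)*.179);print(u,c-14,g[c-14:c+14,u].tolist())
for u in(430,466): c=int(209+(u-466.2)*1.154);print(u,c-10,g[c-10:c+10,u].tolist())
E
```

```text
440 61 [131, 130, 130, 129, 131, 131, 132, 132, 132, 132, 133, 133, 134, 132, 121, 97, 74, 67, 67, 69, 68, 74, 91, 103, 104, 105, 107, 106]
512 74 [131, 130, 129, 130, 130, 131, 131, 131, 132, 133, 132, 134, 134, 128, 110, 87, 72, 67, 70, 68, 68, 81, 97, 102, 102, 102, 103, 104]
600 90 [144, 144, 144, 144, 144, 144, 143, 144, 144, 144, 144, 144, 143, 130, 103, 77, 67, 68, 69, 69, 77, 94, 103, 105, 102, 103, 104, 104]
430 157 [163, 163, 163, 163, 163, 163, 163, 164, 165, 163, 161, 156, 153, 153, 152, 153, 153, 154, 153, 153]
466 198 [165, 165, 165, 165, 165, 164, 163, 165, 164, 162, 159, 155, 153, 152, 152, 152, 152, 152, 152, 152]
```

>>> jog_arm(
  rows=[
    [0,0,-0.001,0,0,0,0],
    [0,0,-0.0025,0,0,0,0],
    [0,0,-0.0025,0,0,0,0],
  ],
)

```text
time: 8.4
tool_pos: [0.5358, 0.2498, 0.0321]
tcp_rot: [0.373, 1.536, -0.379]
wrist_force: [-0.0, -6.1, -1.0]
width: 0.129
```

```bash
python3 - <<'E'
from h import *
show();im,p=shot("wrist","w6.png")
s=monitor.read_state();M=R.from_rotvec(s["tcp_rot"]).as_matrix();pos=s["tool_pos"]
wl=edge(im,p,(385,118),(505,258),.018)
bl=edge(im,p,(420,77),(630,116),.018,6)
d=M[:2,2]/np.linalg.norm(M[:2,2]);n=np.array([-d[1],d[0]])
print("stock ang",np.arctan2(d[1],d[0]),"left ang",ang(wl,(1,0)),"blade ang",ang(bl,(.5,.5)))
for y in(.0065,.007,.0075):
    L=(pos[:2]+y*n,d)
    for nm,e in(("vertex",wl),("pivot",bl)):
        P=meet(L,e);print(y,nm,P.round(4),"along",((P-pos[:2])@d*1e3).round(2))
E
```

```text
t 8.4 pos [0.5358 0.2498 0.0321] x [ 0.001 -0.004 -1.   ] yaw y 1.0907 F [-0.03 -6.07 -1.02] w 0.129 q [ 0.4   0.31  1.95 -0.01  0.88 -0.69]
  edge 53 px rms 0.27 line px [456.  201.2] [0.656 0.755]
  edge 59 px rms 0.23 line px [561.2  99.9] [0.983 0.182]
stock ang -0.4801074141974087 left ang 0.2844404143335444 blade ang 0.921456015800532
0.0065 vertex [0.4525 0.3005] along -97.25
0.0065 pivot [0.4531 0.3001] along -96.57
0.007 vertex [0.4532 0.3007] along -96.73
0.007 pivot [0.4534 0.3006] along -96.48
0.0075 vertex [0.4539 0.3009] along -96.21
0.0075 pivot [0.4537 0.301 ] along -96.39
```

>>> jog_arm(
  rows=[
    [0.001,-0.0005,0,0,0,0,0],
    [0.001,-0.0005,0,0,0,0,50],
    [0.001,-0.0005,0,0,0,0,60],
    [0.001,-0.0005,0,0,0,0,60],
    [-0.03,-0.0005,0,0,0,0,60],
    [-0.07,-0.0005,0,0,0,0,60],
    [-0.1,-0.0005,0,0,0,0,30],
    [-0.1,-0.0005,0,0,0,0,0],
    [-0.1,-0.0005,0,0,0,0,0],
  ],
)

```text
time: 9.35
tool_pos: [0.5364, 0.2504, 0.1335]
tcp_rot: [0.375, 1.534, -0.377]
wrist_force: [0.1, 0.1, -1.0]
width: 0.095
```

```bash
python3 - <<'E'
from h import *
show();im,p=shot("wrist","w7.png")
goal([.4652,.3985,.131],1.855)
goal([.4652,.3985,.010],1.855)
goal([.5044,.3767,.010],1.855)
goal([.5271,.3518,.010],1.855)
E
```

```text
t 9.35 pos [0.5364 0.2504 0.1335] x [ 0.004 -0.002 -1.   ] yaw y 1.0909 F [ 0.07  0.14 -0.95] w 0.095 q [ 0.4   0.19  1.89 -0.    1.07 -0.69]
shift [ 0.0003  0.0995 -0.1307] turn [-0.7641  0.0012  0.0038] q6~ -1.46 q1 0.4
shift [ 0.0003  0.0995 -0.1307] turn [ 2.3774e+00  4.7000e-03 -1.5000e-03] q6~ 1.69 q1 0.4
shift [ 0.1213  0.0999 -0.131 ] turn [-0.7641  0.0012  0.0038] q6~ -1.46 q1 0.4
shift [ 0.1213  0.0999 -0.131 ] turn [ 2.3774e+00  4.7000e-03 -1.5000e-03] q6~ 1.69 q1 0.4
shift [ 0.1214  0.0986 -0.0862] turn [-0.7641  0.0012  0.0038] q6~ -1.46 q1 0.4
shift [ 0.1214  0.0986 -0.0862] turn [ 2.3774e+00  4.7000e-03 -1.5000e-03] q6~ 1.69 q1 0.4
shift [ 0.1215  0.087  -0.0546] turn [-0.7641  0.0012  0.0038] q6~ -1.46 q1 0.4
shift [ 0.1215  0.087  -0.0546] turn [ 2.3774e+00  4.7000e-03 -1.5000e-03] q6~ 1.69 q1 0.4
```

View pics/w7.png

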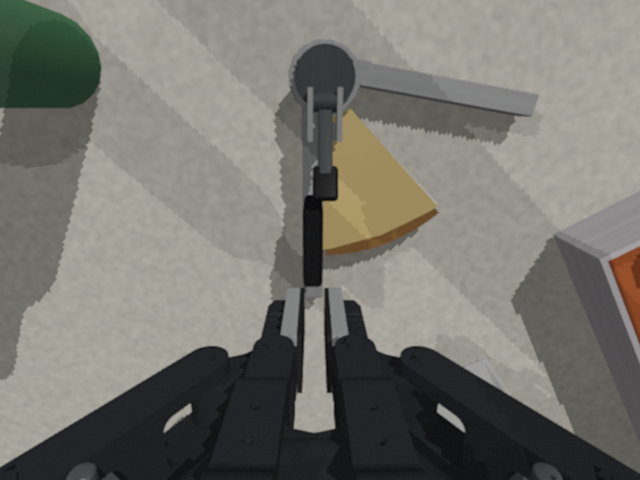

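Released cleanly. The gauge lies along the wedge: disc at (324,72), blade to (538,100), wedge left edge from (350,112) to (437,210). Next I swing the blade shut.

>>> jog_arm(
  rows=[
    [0,0.02,-0.03,-0.14,0,0,0],
    [0,0.05,-0.06,-0.28,0,0,0],
    [0,0.08,-0.1,-0.42,0,0,0],
    [0,0.1,-0.131,-0.56,0,0,0],
    [0,0.1,-0.131,-0.7,0,0,0],
    [0.03,0.1,-0.131,-0.764,0,0.004,0],
    [0.08,0.1,-0.131,-0.764,0,0.004,0],
    [0.11,0.1,-0.131,-0.764,0,0.004,0],
    [0.121,0.1,-0.131,-0.764,0,0.004,0],
    [0.121,0.1,-0.131,-0.764,0,0.004,0],
  ],
)

```text
time: 10.4
tool_pos: [0.4628, 0.3967, 0.0067]
tcp_rot: [-0.226, 1.564, 0.22]
wrist_force: [-0.3, -0.5, 0.3]
width: -0.0
```

```bash
python3 - <<'E'
from h import *
show()
goal([.4652,.3985,.010],1.855)
goal([.485,.389,.010],1.855)
goal([.5044,.3767,.010],1.855)
goal([.517,.3655,.010],1.855)
goal([.5271,.3518,.010],1.855)
E
```

```text
t 10.4 pos [0.4628 0.3967 0.0067] x [-0.004 -0.004 -1.   ] yaw y 1.8548 F [-0.25 -0.49  0.27] w -0.0 q [ 0.67  0.37  1.92 -0.    0.86 -1.19]
shift [-0.0033  0.001   0.0027] turn [-0.0002 -0.0053  0.0027] q6~ -1.19 q1 0.67
shift [-0.0033  0.001   0.0027] turn [3.1414 0.0043 0.0083] q6~ 1.96 q1 0.67
shift [-0.0033 -0.0136  0.0191] turn [-0.0002 -0.0053  0.0027] q6~ -1.19 q1 0.67
shift [-0.0033 -0.0136  0.0191] turn [3.1414 0.0043 0.0083] q6~ 1.96 q1 0.67
shift [-0.0034 -0.0309  0.0343] turn [-0.0002 -0.0053  0.0027] q6~ -1.19 q1 0.67
shift [-0.0034 -0.0309  0.0343] turn [3.1414 0.0043 0.0083] q6~ 1.96 q1 0.67
shift [-0.0034 -0.0451  0.0432] turn [-0.0002 -0.0053  0.0027] q6~ -1.19 q1 0.67
shift [-0.0034 -0.0451  0.0432] turn [3.1414 0.0043 0.0083] q6~ 1.96 q1 0.67
shift [-0.0033 -0.0611  0.0491] turn [-0.0002 -0.0053  0.0027] q6~ -1.19 q1 0.67
shift [-0.0033 -0.0611  0.0491] turn [3.1414 0.0043 0.0083] q6~ 1.96 q1 0.67
```

>>> jog_arm(
  rows=[
    [-0.003,-0.004,0.01,0,-0.005,0.003,0],
    [-0.003,-0.014,0.019,0,-0.005,0.003,0],
    [-0.003,-0.022,0.027,0,-0.005,0.003,0],
    [-0.003,-0.031,0.034,0,-0.005,0.003,0],
    [-0.003,-0.038,0.039,0,-0.005,0.003,0],
    [-0.003,-0.045,0.043,0,-0.005,0.003,0],
    [-0.003,-0.052,0.046,0,-0.005,0.003,0],
    [-0.003,-0.056,0.048,0,-0.005,0.003,0],
    [-0.003,-0.058,0.049,0,-0.005,0.003,0],
  ],
)

```text
time: 11.3
tool_pos: [0.5264, 0.3555, 0.0115]
tcp_rot: [-0.22, 1.56, 0.224]
wrist_force: [-7.4, 4.1, 8.9]
width: -0.002
```

```bash
cat > chk.py <<'E'
from h import *
import sys
show();im,p=shot("wrist",sys.argv[1])
V=np.array([.4535,.3007])
def bl(a): 
    d=np.array([np.cos(a),np.sin(a)]);n=np.array([-d[1],d[0]]);return [proj(p,np.r_[V+d*x+n*y,.018])[0].round(1).tolist() for x,y in((.03,0),(.11,0),(.13,.014),(.03,.014))]
print("vertex px",proj(p,np.r_[V,.018])[0].round(1),"blade@.284",bl(.284),"stock",[proj(p,np.r_[V+x*np.array([.887,-.462])+y*np.array([.462,.887]),.02])[0].round(1).tolist() for x,y in((.03,-.014),(.06,-.014),(.145,-.014))])
E
python3 chk.py w8.png
```

```text
t 11.3 pos [0.5264 0.3555 0.0115] x [-0.001  0.002 -1.   ] yaw y 1.8531 F [-7.4   4.14  8.87] w -0.002 q [ 0.55  0.4   1.86  0.    0.88 -1.3 ]
vertex px [213.3  83.9] blade@.284 [[220.3, 175.0], [235.0, 367.4], [270.5, 406.6], [260.0, 174.9]] stock [[122.0, 122.2], [72.1, 186.8], [-46.4, 340.0]]
```

View pics/w8.png

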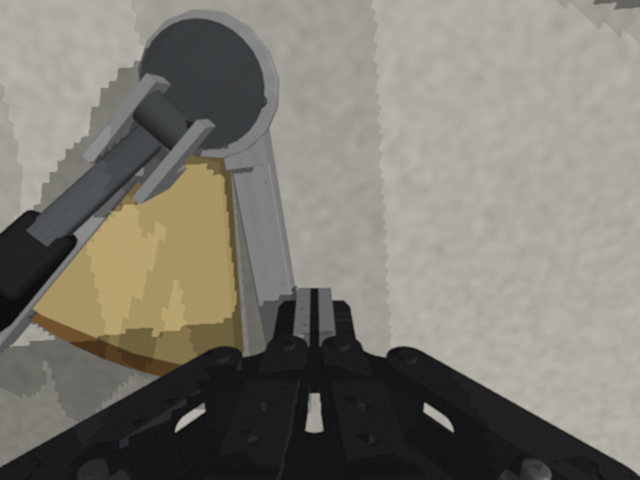

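The blade is nearly closed; a gap of a few mm remains between its inner edge (235,165)–(262,330) and the wedge's left edge (232,165)–(240,320). I'll push further in small steps.

>>> jog_arm(
  rows=[
    [0,-0.001,0,0,0,0,0],
    [0,-0.002,0,0,0,0,0],
    [0,-0.003,0,0,0,0,0],
  ],
)

```text
time: 11.65
tool_pos: [0.5284, 0.3526, 0.0121]
tcp_rot: [-0.219, 1.558, 0.224]
wrist_force: [-0.3, 1.7, 1.4]
width: 0.001
```

```bash
python3 chk.py w9.png; python3 - <<'E'
from h import *
im,p=load("w9.png");g=cv2.cvtColor(im,cv2.COLOR_BGR2GRAY)
for v in(190,230,270): print(v,g[v,215:300].tolist())
E
```

```text
t 11.65 pos [0.5284 0.3526 0.0121] x [ 0.001  0.004 -1.   ] yaw y 1.8527 F [-0.25  1.73  1.36] w 0.001 q [ 0.55  0.4   1.86  0.    0.87 -1.31]
vertex px [223.3  80.4] blade@.284 [[229.7, 171.7], [243.1, 364.1], [278.2, 403.3], [269.4, 171.5]] stock [[132.0, 118.8], [81.7, 183.5], [-37.6, 336.9]]
190 [148, 148, 148, 148, 148, 149, 148, 149, 148, 149, 149, 148, 148, 148, 148, 148, 144, 138, 114, 86, 78, 81, 81, 79, 83, 96, 95, 99, 120, 128, 127, 127, 125, 127, 126, 125, 125, 124, 124, 124, 124, 123, 126, 125, 126, 127, 126, 127, 127, 128, 128, 128, 127, 129, 128, 127, 126, 127, 125, 125, 126, 126, 128, 133, 131, 123, 118, 116, 120, 138, 156, 162, 162, 161, 163, 164, 163, 164, 165, 165, 165, 165, 165, 165, 164]
230 [149, 148, 149, 148, 148, 148, 148, 147, 148, 148, 147, 148, 147, 149, 148, 149, 149, 149, 147, 144, 138, 113, 85, 79, 79, 80, 80, 86, 106, 121, 121, 112, 96, 96, 116, 128, 127, 127, 127, 126, 126, 126, 125, 124, 124, 124, 125, 126, 126, 125, 126, 126, 127, 126, 126, 128, 129, 129, 127, 128, 127, 126, 125, 126, 125, 125, 125, 129, 132, 133, 125, 118, 116, 120, 140, 155, 158, 158, 157, 155, 156, 155, 155, 156, 156]
270 [148, 147, 147, 147, 147, 147, 148, 147, 148, 148, 147, 148, 147, 149, 148, 148, 148, 148, 148, 148, 148, 146, 142, 140, 140, 134, 113, 85, 77, 82, 92, 112, 120, 119, 110, 103, 102, 102, 95, 94, 111, 126, 128, 127, 127, 127, 126, 126, 125, 125, 125, 125, 125, 125, 124, 127, 127, 126, 127, 127, 126, 127, 128, 126, 127, 128, 126, 126, 125, 127, 126, 125, 126, 131, 133, 126, 119, 117, 121, 144, 160, 162, 161, 160, 159]
```

```bash
cat > fit.py <<'E'
from h import *
import sys
im,p=load(sys.argv[1]);a,b,c,d=[tuple(map(float,x.split(','))) for x in sys.argv[2:6]]
wl=edge(im,p,a,b,.018,5);bl=edge(im,p,c,d,.018,3.5,float(sys.argv[6]) if len(sys.argv)>6 else 0)
print("wedge left",round(ang(wl,(1,0)),4),"blade",round(ang(bl,(1,0)),4),"meet",meet(wl,bl).round(4))
n=np.array([-wl[1][1],wl[1][0]])*np.sign(wl[1][0]);v=np.array([.4535,.3007])
u=wl[1]*np.sign(wl[1][0])
for s in(0,.03,.06,.09):
    q=v+s*u;t=np.cross(wl[0]-q,wl[1])/np.cross(n,wl[1]);w=q+n*t;t2=np.cross(bl[0]-w,bl[1])/np.cross(n,bl[1]);print(s,"gap mm",round(t2*1e3,2),"vertex off left line",round(-t*1e3,2))
E
python3 fit.py w9.png 233,185 241,270 242.3,185 255,270 -1 2>/dev/null
```

```text
edge 53 px rms 0.33 line px [236.5 223. ] [0.083 0.997]
  edge 60 px rms 0.29 line px [251.1 244.5] [0.151 0.989]
wedge left 0.3 blade 0.375 meet [0.447  0.2991]
0 gap mm 0.5 vertex off left line -0.4
0.03 gap mm 2.76 vertex off left line -0.4
0.06 gap mm 5.01 vertex off left line -0.4
0.09 gap mm 7.26 vertex off left line -0.4
```

>>> jog_arm(
  rows=[
    [0.003,-0.002,-0.003,0,0,0,0],
    [0.003,-0.004,-0.003,0,0,0,0],
    [0.003,-0.006,-0.003,0,0,0,0],
    [0.003,-0.0075,-0.003,0,0,0,0],
    [0.003,-0.0075,-0.003,0,0,0,0],
    [0.003,-0.0075,-0.003,0,0,0,0],
  ],
)

```text
time: 12.3
tool_pos: [0.5304, 0.347, 0.0115]
tcp_rot: [-0.215, 1.552, 0.226]
wrist_force: [0.2, 5.9, 7.3]
width: -0.0
```

```bash
python3 chk.py w10.png; python3 - <<'E'
from h import *
im,p=load("w10.png");g=cv2.cvtColor(im,cv2.COLOR_BGR2GRAY)
for v in(200,235,270): print(v,g[v,235:300].tolist())
E
```

```text
t 12.3 pos [0.5304 0.347  0.0115] x [ 0.007  0.008 -1.   ] yaw y 1.8525 F [0.15 5.92 7.32] w -0.0 q [ 0.54  0.4   1.87  0.    0.86 -1.32]
vertex px [240.9  79.1] blade@.284 [[246.2, 171.2], [257.4, 364.2], [292.2, 403.1], [286.2, 171.0]] stock [[148.5, 118.0], [97.1, 183.2], [-24.4, 337.5]]
200 [149, 149, 149, 150, 149, 149, 149, 148, 149, 150, 149, 149, 150, 143, 117, 86, 75, 88, 113, 126, 128, 129, 127, 127, 126, 125, 126, 125, 125, 124, 124, 126, 125, 126, 127, 126, 128, 127, 128, 129, 129, 129, 130, 128, 128, 127, 126, 128, 127, 126, 127, 127, 127, 130, 133, 126, 115, 122, 146, 161, 163, 162, 161, 161, 162]
235 [149, 149, 149, 149, 149, 149, 149, 149, 149, 148, 150, 150, 149, 150, 150, 144, 117, 85, 78, 78, 85, 107, 123, 129, 127, 128, 127, 127, 126, 126, 125, 125, 125, 125, 125, 125, 127, 126, 128, 128, 127, 127, 129, 128, 128, 127, 128, 128, 127, 127, 127, 127, 125, 126, 126, 132, 135, 127, 117, 121, 146, 161, 164, 164, 163]
270 [148, 149, 148, 148, 148, 148, 148, 148, 149, 147, 148, 148, 148, 148, 148, 149, 148, 145, 118, 85, 80, 80, 79, 82, 102, 121, 129, 129, 128, 127, 127, 126, 126, 126, 125, 125, 126, 125, 126, 127, 128, 127, 127, 126, 127, 127, 130, 128, 127, 127, 127, 127, 126, 126, 125, 126, 125, 130, 134, 127, 116, 121, 143, 159, 160]
```

>>> jog_arm(
  rows=[
    [0,-0.0015,0,0,0,0,0],
    [0,-0.003,0,0,0,0,0],
    [0,-0.004,0,0,0,0,0],
    [0,-0.004,0,0,0,0,0],
    [0,-0.004,0,0,0,0,0],
  ],
)

```text
time: 12.85
tool_pos: [0.5318, 0.3444, 0.0118]
tcp_rot: [-0.213, 1.551, 0.228]
wrist_force: [-1.4, 5.7, 2.2]
width: 0.0
```

```bash
python3 chk.py w11.png; python3 - <<'E'
from h import *
im,p=load("w11.png");g=cv2.cvtColor(im,cv2.COLOR_BGR2GRAY)
for v in(200,235,270,290): print(v,g[v,235:300].tolist())
E
```

```text
t 12.85 pos [0.5318 0.3444 0.0118] x [ 0.007  0.01  -1.   ] yaw y 1.852 F [-1.36  5.7   2.17] w 0.0 q [ 0.53  0.39  1.88  0.01  0.86 -1.32]
vertex px [249.6  77.2] blade@.284 [[254.4, 169.4], [264.5, 362.5], [299.0, 401.4], [294.4, 169.2]] stock [[157.1, 116.1], [105.2, 181.6], [-17.2, 336.2]]
200 [149, 149, 149, 149, 150, 150, 150, 149, 149, 149, 149, 150, 149, 148, 149, 150, 149, 149, 149, 151, 148, 128, 106, 113, 125, 128, 129, 127, 127, 127, 127, 126, 126, 126, 125, 125, 125, 127, 126, 127, 128, 127, 128, 129, 129, 129, 129, 129, 128, 128, 128, 128, 127, 128, 128, 127, 126, 127, 130, 132, 124, 126, 149, 160, 162]
235 [148, 149, 149, 148, 149, 149, 150, 149, 150, 149, 148, 148, 149, 149, 149, 149, 149, 149, 149, 150, 150, 151, 146, 119, 96, 113, 127, 130, 128, 129, 128, 129, 127, 127, 126, 125, 124, 125, 125, 127, 127, 127, 128, 128, 128, 128, 128, 130, 128, 128, 128, 129, 128, 128, 128, 127, 126, 126, 127, 131, 130, 121, 126, 146, 157]
270 [148, 148, 149, 149, 149, 149, 149, 147, 148, 148, 149, 148, 149, 149, 148, 149, 149, 148, 148, 148, 148, 149, 149, 150, 147, 126, 103, 115, 127, 128, 128, 128, 127, 126, 127, 127, 126, 125, 126, 125, 126, 127, 129, 127, 128, 128, 128, 128, 129, 128, 128, 127, 128, 128, 127, 127, 126, 127, 126, 128, 132, 127, 122, 134, 153]
290 [149, 149, 149, 148, 148, 149, 149, 149, 149, 149, 148, 148, 149, 148, 148, 148, 149, 149, 148, 149, 148, 147, 149, 149, 149, 147, 130, 106, 113, 126, 128, 128, 127, 127, 128, 127, 126, 127, 126, 127, 126, 127, 128, 127, 128, 128, 128, 128, 128, 128, 128, 128, 127, 126, 125, 126, 127, 126, 126, 126, 129, 133, 121, 103, 98]
```

```bash
python3 - <<'E'
from h import *
goal([.561,.312,.16],1.0907)
E
```

```text
shift [-0.1483 -0.038   0.0206] turn [ 0.7614  0.0066 -0.0113] q6~ -0.56 q1 0.53
shift [-0.1483 -0.038   0.0206] turn [-2.3802  0.0141  0.0082] q6~ -3.7 q1 0.53
```

>>> jog_arm(
  rows=[
    [0,0.008,0,0,0,0,0],
    [0,0.02,0,0,0,0,0],
    [-0.04,0.02,0,0,0,0,0],
    [-0.09,0.01,0,0.1,0,0,0],
    [-0.13,-0.01,0.01,0.25,0,0,0],
    [-0.148,-0.03,0.02,0.4,0,0,0],
    [-0.148,-0.038,0.021,0.54,0,0,0],
    [-0.148,-0.038,0.021,0.68,0,0,0],
    [-0.148,-0.038,0.021,0.761,0.006,-0.011,0],
    [-0.148,-0.038,0.021,0.761,0.006,-0.011,0],
    [-0.148,-0.038,0.021,0.761,0.006,-0.011,0],
  ],
)

```text
time: 14.0
tool_pos: [0.5608, 0.3123, 0.1589]
tcp_rot: [0.374, 1.539, -0.375]
wrist_force: [0.5, -0.1, -0.0]
width: 0.001
```

```bash
python3 chk.py w12.png; python3 - <<'E'
from h import *
goal([.5041,.2744,.080],1.0907)
E
```

```text
t 14.0 pos [0.5608 0.3123 0.1589] x [-0.001 -0.    -1.   ] yaw y 1.0935 F [ 0.51 -0.14 -0.01] w 0.001 q [ 0.47  0.26  1.75 -0.    1.14 -0.62]
vertex px [225.9  91.7] blade@.284 [[257.4, 124.4], [334.3, 204.3], [365.8, 210.5], [271.2, 110.0]] stock [[208.4, 136.7], [211.7, 178.8], [220.0, 284.9]]
shift [ 0.079  -0.0597 -0.033 ] turn [ 0.0025 -0.0002  0.0005] q6~ -0.62 q1 0.47
shift [ 0.079  -0.0597 -0.033 ] turn [-3.1391e+00 -8.0000e-04 -3.0000e-04] q6~ -3.76 q1 0.47
```

View pics/w12.png

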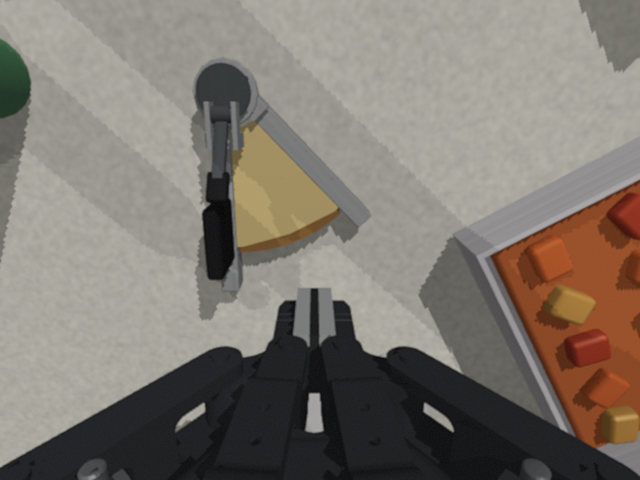

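The picture shows the blade along the wedge's left side, (255,115)–(365,220), and the stock along the right side, (232,170)–(238,285). I check the right gap numerically.

```bash
python3 - <<'E'
from h import *
im,p=load("w12.png");g=cv2.cvtColor(im,cv2.COLOR_BGR2GRAY)
for v in(165,180,200,215,230,243,255,270,282): print(v,g[v,222:248].tolist(), im[v,222:248,0].tolist() if v<244 else "")
for v in(140,165,190): c=int(265+(v-130)*.93); print(v,c-8,g[v,c-8:c+26].tolist())
E
```

```text
165 [69, 65, 54, 51, 76, 90, 92, 92, 82, 74, 88, 105, 110, 110, 108, 107, 116, 133, 143, 144, 143, 143, 144, 144, 144, 144] [73, 67, 55, 52, 75, 90, 92, 92, 84, 71, 65, 70, 73, 72, 71, 71, 77, 90, 97, 98, 96, 97, 98, 97, 98, 97]
180 [31, 30, 31, 28, 25, 17, 27, 54, 80, 81, 95, 136, 158, 159, 159, 157, 158, 158, 157, 157, 158, 158, 158, 158, 158, 158] [32, 32, 32, 29, 27, 17, 27, 55, 80, 83, 84, 97, 109, 110, 109, 107, 109, 109, 108, 108, 109, 108, 109, 109, 108, 108]
200 [19, 18, 20, 20, 19, 13, 14, 26, 68, 107, 117, 108, 121, 145, 155, 159, 158, 157, 158, 158, 158, 157, 158, 157, 156, 158] [20, 20, 21, 19, 17, 14, 13, 26, 69, 107, 118, 105, 91, 97, 105, 110, 107, 107, 108, 108, 108, 107, 108, 107, 106, 108]
215 [14, 12, 7, 14, 15, 13, 14, 12, 15, 47, 101, 117, 110, 125, 141, 144, 142, 142, 143, 143, 142, 142, 143, 143, 141, 142] [13, 14, 6, 14, 14, 14, 14, 12, 16, 48, 101, 118, 105, 94, 95, 97, 96, 96, 97, 97, 96, 96, 96, 97, 95, 95]
230 [10, 14, 14, 15, 16, 11, 12, 15, 14, 7, 46, 99, 118, 112, 126, 141, 143, 143, 142, 142, 143, 143, 142, 142, 141, 142] [10, 15, 12, 14, 13, 10, 14, 
[... 510 characters left out ...]
, 113, 143, 155, 157, 156, 155] 
282 [80, 89, 107, 118, 121, 122, 122, 122, 120, 119, 117, 115, 116, 118, 119, 118, 103, 88, 81, 91, 126, 150, 158, 157, 157, 156] 
140 266 [143, 144, 144, 144, 145, 144, 135, 118, 110, 113, 122, 123, 123, 122, 121, 119, 120, 121, 121, 121, 121, 122, 122, 123, 124, 124, 124, 123, 121, 113, 114, 122, 123, 126]
165 289 [144, 143, 143, 143, 145, 145, 145, 139, 126, 112, 112, 121, 123, 121, 121, 120, 120, 121, 120, 120, 122, 122, 121, 122, 122, 123, 122, 123, 123, 123, 121, 121, 120, 122]
190 312 [143, 143, 143, 142, 143, 143, 143, 143, 140, 131, 116, 112, 118, 121, 121, 122, 121, 120, 120, 120, 121, 122, 123, 123, 123, 122, 122, 121, 120, 121, 120, 120, 121, 121]
```

>>> jog_arm(
  rows=[
    [0,-0.02,-0.011,0,0,0,0],
    [0,-0.045,-0.025,0,0,0,0],
    [0.02,-0.06,-0.033,0.0025,0,0,0],
    [0.06,-0.06,-0.033,0.0025,0,0,0],
    [0.078,-0.06,-0.033,0.0025,0,0,0],
    [0.08,-0.06,-0.033,0.0025,0,0,0],
    [0.08,-0.06,-0.033,0.0025,0,0,0],
  ],
)

```text
time: 14.75
tool_pos: [0.5037, 0.2741, 0.0788]
tcp_rot: [0.375, 1.539, -0.377]
wrist_force: [1.6, -0.8, 0.4]
width: 0.0
```

```bash
python3 - <<'E'
from h import *
show();goal([.5041,.2744,.040],1.0907)
E
```

```text
t 14.75 pos [0.5037 0.2741 0.0788] x [-0.001 -0.001 -1.   ] yaw y 1.0915 F [ 1.57 -0.76  0.41] w 0.0 q [ 0.46  0.22  1.96 -0.    0.96 -0.64]
shift [0.0388 0.0005 0.0003] turn [ 0.0008 -0.0008  0.0013] q6~ -0.64 q1 0.46
shift [0.0388 0.0005 0.0003] turn [-3.1408e+00 -2.1000e-03 -1.2000e-03] q6~ -3.78 q1 0.46
```

>>> jog_arm(
  rows=[
    [0.007,0,0,0,0,0,0],
    [0.014,0,0,0,0,0,0],
    [0.02,0,0,0,0,0,0],
    [0.026,0,0,0,0,0,0],
    [0.031,0,0,0,0,0,0],
    [0.036,0,0,0,0,0,0],
    [0.039,0,0,0,0,0,0],
    [0.041,0,0,0,0,0,0],
    [0.042,0,0,0,0,0,0],
    [0.042,0,0,0,0,0,0],
  ],
)

```text
time: 15.75
tool_pos: [0.5042, 0.2742, 0.0391]
tcp_rot: [0.375, 1.539, -0.377]
wrist_force: [-3.8, -3.2, 16.5]
width: -0.004
```

```bash
python3 - <<'E'
from h import *
show()
E
```

```text
t 15.75 pos [0.5042 0.2742 0.0391] x [-0.001 -0.001 -1.   ] yaw y 1.0916 F [-3.82 -3.15 16.48] w -0.004 q [ 0.45  0.27  1.99 -0.    0.89 -0.64]
```

>>> jog_arm(
  rows=[
    [-0.01,0,0,0,0,0,0],
    [-0.04,0,0,0,0,0,30],
    [-0.08,-0.003,0.015,0,0,0,60],
    [-0.09,-0.007,0.04,0,0,0,60],
    [-0.09,-0.007,0.04,0,0,0,60],
    [-0.09,-0.007,0.04,0,0,0,60],
  ],
)

```text
time: 16.35
tool_pos: [0.5358, 0.2493, 0.1285]
tcp_rot: [0.375, 1.54, -0.378]
wrist_force: [-0.3, 0.2, -0.2]
width: 0.602
```

```bash
python3 chk.py w13.png; python3 - <<'E'
from h import *
im,p=load("w13.png");V=np.array([.4535,.3007]);d=np.array([np.cos(-.48),np.sin(-.48)]);n=np.array([-d[1],d[0]])
g=cv2.cvtColor(im,cv2.COLOR_BGR2GRAY)
F=proj(p,np.r_[V+.097*d-.007*n,.062])[0];print("fin px",F)
for dv in(-20,0,20): v=int(F[1])+dv;print(v,int(F[0])-20,g[v,int(F[0])-20:int(F[0])+20].tolist())
for s in(.05,.07,.09):
    q=proj(p,np.r_[V+s*np.array([np.cos(.284),np.sin(.284)]),.018])[0].round().astype(int);print(q,q[0]-10,g[q[1],q[0]-10:q[0]+14].tolist())
goal([.5358,.2498,.0315],1.0907)
E
```

```text
t 16.35 pos [0.5358 0.2493 0.1285] x [-0.003 -0.001 -1.   ] yaw y 1.0905 F [-0.28  0.2  -0.25] w 0.602 q [ 0.39  0.19  1.89  0.    1.06 -0.7 ]
vertex px [324.9  78. ] blade@.284 [[357.8, 115.1], [437.4, 204.9], [472.3, 211.8], [374.6, 98.7]] stock [[302.4, 129.1], [302.8, 176.7], [304.0, 294.9]]
fin px [313.55052109 252.43878461]
232 293 [112, 113, 113, 112, 114, 114, 115, 113, 115, 114, 112, 88, 45, 17, 16, 20, 22, 22, 22, 24, 21, 20, 19, 21, 18, 24, 17, 21, 20, 16, 15, 55, 111, 136, 136, 135, 135, 136, 136, 135]
252 293 [102, 109, 113, 114, 112, 113, 112, 111, 111, 113, 110, 85, 44, 16, 19, 20, 20, 21, 22, 19, 21, 19, 21, 17, 19, 22, 19, 20, 22, 14, 16, 54, 103, 124, 122, 120, 118, 119, 113, 107]
272 293 [93, 91, 92, 91, 93, 91, 93, 93, 92, 93, 89, 74, 45, 15, 12, 19, 21, 23, 19, 18, 23, 18, 20, 20, 19, 17, 23, 19, 20, 16, 16, 40, 83, 108, 109, 103, 111, 118, 106, 100]
[379 139] 369 [137, 138, 137, 138, 137, 137, 138, 138, 138, 134, 122, 105, 104, 113, 117, 117, 115, 117, 117, 114, 114, 115, 114, 115]
[399 162] 389 [137, 136, 136, 137, 137, 137, 136, 137, 137, 136, 127, 107, 95, 104, 114, 117, 116, 115, 115, 115, 114, 114, 114, 116]
[419 184] 409 [135, 136, 135, 136, 136, 135, 136, 137, 138, 134, 123, 107, 101, 108, 115, 116, 116, 114, 114, 114, 115, 115, 114, 116]
shift [0.0961 0.0012 0.0009] turn [ 0.0004 -0.003   0.0034] q6~ -0.7 q1 0.39
shift [0.0961 0.0012 0.0009] turn [-3.1412 -0.0053 -0.0048] q6~ -3.84 q1 0.39
```

>>> jog_arm(
  rows=[
    [0.04,0.001,0.001,0,-0.003,0.003,60],
    [0.08,0.001,0.001,0,-0.003,0.003,60],
    [0.097,0.001,0.001,0,-0.003,0.003,60],
    [0.098,0.001,0.001,0,-0.003,0.003,30],
    [0.098,0.001,0.001,0,-0.003,0.003,0],
    [0.098,0.001,0.001,0,-0.003,0.003,0],
    [0.098,0.001,0.001,0,-0.003,0.003,0],
    [0.098,0.001,0.001,0,-0.003,0.003,0],
  ],
  force=80,
)

```text
time: 17.2
tool_pos: [0.5358, 0.2497, 0.0303]
tcp_rot: [0.376, 1.538, -0.376]
wrist_force: [-2.7, -0.4, -1.0]
width: 0.128
```

```bash
python3 - <<'E'
from h import *
show();goal([.60,-.06,.14],1.22);goal([.545,-.324,.14],1.35)
E
```

```text
t 17.2 pos [0.5358 0.2497 0.0303] x [ 0.  0. -1.] yaw y 1.0911 F [-2.72 -0.45 -0.96] w 0.128 q [ 0.39  0.31  1.95  0.    0.88 -0.7 ]
shift [-0.1097 -0.2451  0.1999] turn [-1.289e-01  0.000e+00 -1.000e-04] q6~ -0.83 q1 0.39
shift [-0.1097 -0.2451  0.1999] turn [ 3.0127e+00 -2.0000e-04 -1.0000e-04] q6~ 2.32 q1 0.39
shift [-0.1097 -0.5047  0.273 ] turn [-2.589e-01  0.000e+00 -1.000e-04] q6~ -0.96 q1 0.39
shift [-0.1097 -0.5047  0.273 ] turn [ 2.8827e+00 -2.0000e-04 -1.0000e-04] q6~ 2.19 q1 0.39
```

>>> jog_arm(
  rows=[
    [-0.01,0,0,0,0,0,0],
    [-0.03,0,0,0,0,0,0],
    [-0.06,0,0,0,0,0,0],
    [-0.09,0,0,0,0,0,0],
    [-0.11,-0.01,0.01,0,0,0,0],
    [-0.11,-0.04,0.04,-0.02,0,0,0],
    [-0.11,-0.08,0.07,-0.04,0,0,0],
    [-0.11,-0.12,0.11,-0.06,0,0,0],
    [-0.11,-0.16,0.14,-0.08,0,0,0],
    [-0.11,-0.2,0.17,-0.1,0,0,0],
    [-0.11,-0.245,0.2,-0.12,0,0,0],
    [-0.11,-0.285,0.22,-0.14,0,0,0],
    [-0.11,-0.325,0.235,-0.16,0,0,0],
    [-0.11,-0.365,0.25,-0.18,0,0,0],
    [-0.11,-0.405,0.26,-0.2,0,0,0],
    [-0.11,-0.445,0.27,-0.22,0,0,0],
    [-0.11,-0.475,0.273,-0.24,0,0,0],
    [-0.11,-0.495,0.273,-0.255,0,0,0],
    [-0.11,-0.505,0.273,-0.259,0,0,0],
    [-0.11,-0.505,0.273,-0.259,0,0,0],
  ],
)

```text
time: 19.2
tool_pos: [0.5443, -0.3253, 0.1404]
tcp_rot: [0.175, 1.563, -0.175]
wrist_force: [-1.1, 0.6, -7.2]
width: 0.125
```

```bash
python3 - <<'E'
from h import *
show();im,p=shot("wrist","g1.png")
g=cv2.cvtColor(im,cv2.COLOR_BGR2GRAY)
# rail inner/outer edges and arm expected at z=.018
P=np.array([.413,-.302])
for a,n in((-.22,"rail"),(1.25,"arm")):
    d=np.array([np.cos(a),np.sin(a)]);m=np.array([-d[1],d[0]])
    print(n,[proj(p,np.r_[P+d*x+m*y,.018])[0].round().tolist() for x in(0,.05,.1,.15) for y in(0,-.018 if n=="rail" else .014)])
cv2.imwrite("pics/g1s.png",im)
E
```

```text
t 19.2 pos [ 0.5443 -0.3253  0.1404] x [ 0. -0. -1.] yaw y 1.3479 F [-1.09  0.57 -7.16] w 0.125 q [-0.58  0.26  1.79  0.    1.1  -1.93]
rail [[302.0, 14.0], [272.0, 14.0], [303.0, 101.0], [275.0, 101.0], [304.0, 178.0], [277.0, 178.0], [304.0, 246.0], [280.0, 246.0]]
arm [[302.0, 14.0], [304.0, -12.0], [383.0, 23.0], [386.0, -3.0], [463.0, 32.0], [468.0, 6.0], [542.0, 41.0], [548.0, 15.0]]
```

View pics/g1.png

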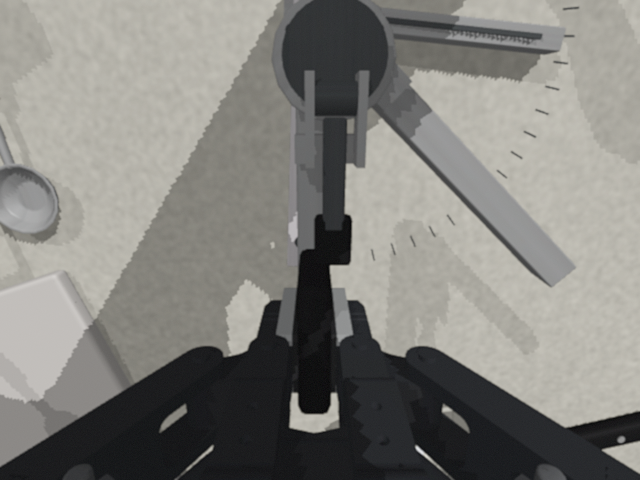

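The gauge hides the rail here; only a strip at (290–298, 130–260) shows. The arm runs (400,25)–(560,45) and the blade to (555,275). I step aside to see the rail edges.

>>> jog_arm(
  rows=[
    [0,0.02,-0.006,0,0,0,0],
    [0,0.05,-0.014,0,0,0,0],
    [0,0.07,-0.02,0,0,0,0],
    [0,0.07,-0.02,0,0,0,0],
    [0,0.07,-0.02,0,0,0,0],
    [0,0.07,-0.02,0,0,0,0],
  ],
)

```text
time: 19.85
tool_pos: [0.5413, -0.2512, 0.1407]
tcp_rot: [0.174, 1.563, -0.174]
wrist_force: [-0.1, 0.0, -6.7]
width: 0.129
```

```bash
python3 - <<'E'
from h import *
show();im,p=shot("wrist","g2.png")
g=cv2.cvtColor(im,cv2.COLOR_BGR2GRAY)
for v in range(20,330,20): print(v,g[v,150:240:2].tolist())
print("arm cols")
for u in(230,250,420,460,500,540): print(u,g[0:110:2,u].tolist())
E
```

```text
t 19.85 pos [ 0.5413 -0.2512  0.1407] x [ 0.001 -0.    -1.   ] yaw y 1.3497 F [-0.11  0.05 -6.65] w 0.129 q [-0.48  0.19  1.87  0.    1.08 -1.83]
20 [178, 177, 176, 176, 179, 181, 184, 184, 182, 182, 180, 165, 131, 109, 112, 112, 115, 113, 117, 118, 122, 122, 121, 119, 120, 123, 127, 127, 128, 127, 126, 125, 123, 121, 121, 126, 127, 125, 125, 125, 128, 129, 128, 127, 127]
40 [182, 184, 186, 183, 182, 176, 131, 130, 130, 130, 131, 129, 132, 117, 102, 134, 135, 136, 136, 112, 93, 91, 78, 76, 90, 102, 110, 118, 113, 97, 94, 92, 88, 87, 88, 99, 103, 99, 101, 105, 106, 105, 104, 104, 102]
60 [179, 134, 130, 130, 130, 129, 130, 130, 130, 131, 128, 126, 126, 128, 107, 119, 82, 49, 49, 48, 50, 50, 51, 51, 52, 50, 52, 51, 51, 52, 50, 38, 31, 68, 91, 102, 105, 102, 79, 85, 96, 104, 105, 104, 103]
80 [128, 129, 130, 129, 123, 122, 123, 123, 124, 125, 127, 128, 129, 131, 119, 103, 133, 135, 136, 135, 135, 135, 135, 123, 117, 114, 114, 115, 116, 106, 92, 91, 89, 87, 88, 87, 87, 88, 88, 88, 86, 87, 88, 88, 87]
100 [132, 131, 130, 131, 132, 131, 131, 131, 133, 133, 130, 130, 129, 127, 125, 109, 124
[... 3570 characters left out ...]
 167, 167, 167, 167, 166, 166, 146, 107, 167, 167, 166, 166, 168, 169, 169, 167, 164, 168, 170, 172, 178, 183, 183, 184, 184, 183, 184, 183]
500 [180, 179, 180, 180, 180, 182, 184, 185, 185, 184, 182, 182, 180, 181, 183, 185, 170, 164, 165, 168, 169, 167, 164, 163, 164, 164, 164, 166, 165, 164, 164, 166, 166, 165, 163, 164, 165, 166, 166, 168, 167, 165, 165, 163, 163, 163, 162, 164, 166, 168, 169, 165, 163, 163, 165]
540 [180, 181, 180, 177, 178, 178, 176, 174, 176, 179, 182, 184, 185, 185, 185, 183, 185, 184, 182, 181, 179, 176, 176, 177, 179, 182, 184, 186, 186, 186, 184, 182, 180, 180, 179, 180, 182, 183, 182, 182, 181, 180, 178, 177, 181, 182, 183, 182, 181, 183, 182, 174, 163, 162, 160]
```

```bash
python3 - <<'E'
from h import *
im,p=load("g2.png")
g=cv2.cvtColor(im,cv2.COLOR_BGR2GRAY)
for v in (110,150,190,230,250,290): print(v,[(int(a)) for a in g[v,200:310]])
print()
for v in range(0,130,5): print("%3d"%v,"".join(" .:-=+*#%@"[min(9,int(x)//20)] for x in g[v,150:450:3]))
P=np.array([.413,-.302])
for a,n in((-.22,"rail"),(1.25,"arm")):
    d=np.array([np.cos(a),np.sin(a)]);m=np.array([-d[1],d[0]])
    print(n,[proj(p,np.r_[P+d*x+m*y,.018])[0].round().tolist() for x in(0,.05,.1,.15) for y in(0,-.018 if n=="rail" else .014)])
E
```

```text
110 [44, 54, 95, 116, 126, 134, 135, 136, 131, 118, 99, 93, 92, 91, 91, 92, 100, 108, 108, 108, 105, 106, 108, 108, 110, 111, 113, 111, 112, 109, 109, 105, 106, 106, 105, 107, 106, 105, 106, 104, 104, 107, 108, 109, 109, 110, 112, 113, 112, 111, 111, 118, 126, 128, 129, 129, 129, 129, 129, 128, 127, 127, 126, 127, 127, 129, 130, 131, 130, 131, 130, 130, 128, 127, 128, 127, 127, 128, 128, 129, 129, 130, 130, 129, 130, 130, 131, 132, 133, 132, 133, 132, 132, 133, 128, 113, 87, 82, 82, 87, 92, 97, 99, 103, 122, 142, 151, 150, 150, 150]
150 [134, 133, 133, 134, 133, 134, 134, 133, 133, 136, 125, 106, 93, 91, 91, 91, 93, 99, 105, 105, 106, 105, 105, 108, 109, 108, 109, 110, 109, 107, 106, 107, 114, 115, 113, 119, 124, 125, 127, 129, 130, 130, 131, 132, 130, 130, 129, 130, 128, 127, 126, 127, 129, 130, 130, 130, 130, 129, 126, 127, 127, 126, 128, 128, 128, 128, 131, 129, 129, 128, 128, 129, 130, 130, 129, 126, 128, 139, 163, 177, 178, 177, 177, 178, 177, 177, 177, 176, 177, 177, 179, 182, 185, 183, 157, 114, 101, 104, 104, 104, 104, 103, 103, 104, 114, 137, 148, 149, 148, 149]
190 [134, 13
[... 4447 characters left out ...]
**#+*******#####%%%%%%%
110 *************+::::**==++++++++++++***************==+###:.:.::::..:.::=###@%=--+*******#########%%%%@
115 **************+==*+*+==+++++++++++***************===###::::::::::::::+###@%%%--=***###############%@
120 ********************+==+++++*++*+****************++=###==-:-------%@*+###@@@@@*--*################@@
125 ********************+==++++++*******************#+++###===:-------@@++##%@%@@@@@--=################%
rail [[188.0, 49.0], [159.0, 49.0], [195.0, 131.0], [168.0, 131.0], [202.0, 205.0], [176.0, 205.0], [208.0, 270.0], [184.0, 270.0]]
arm [[188.0, 49.0], [188.0, 24.0], [268.0, 57.0], [269.0, 33.0], [346.0, 66.0], [349.0, 42.0], [424.0, 74.0], [428.0, 50.0]]
```

```bash
python3 - <<'E' 2>/dev/null
from h import *
im,p=load("g2.png")
g=cv2.cvtColor(im,cv2.COLOR_BGR2GRAY)
ri=edge(im,p,(209,100),(216,280),.018,5,1)
a1=edge(im,p,(240,62.5),(282,67),.018,4,-1)
a2=edge(im,p,(398,79),(440,83),.018,5,-1)
print("rail ang",ang(ri,(1,-.2)),"arm",ang(a1,(.3,1)),ang(a2,(.3,1)))
A=(a1[0],(a2[0]-a1[0])/np.linalg.norm(a2[0]-a1[0]));print("arm chord",ang(A,(.3,1)),"pivot",meet(ri,A),"a1",meet(ri,a1),"a2",meet(ri,a2))
print("rail pt at far",ri, "knob",[ray(p,(198.5,59),z)[0].round(4).tolist() for z in(.018,.03,.04)])
# rail extent: far end x=160
for v in range(270,330,6): print(v,g[v,190:225:2].tolist())
print("near end");
for v in range(0,50,5): print(v,g[v,150:215:3].tolist())
print("arm cols")
for u in(240,262,280,405,430): print(u,g[30:100,u].tolist())
E
```

```text
edge 60 px rms 0.29 line px [212. 190.] [0.036 0.999]
  edge 50 px rms 0.28 line px [259.6  64.6] [0.994 0.11 ]
  edge 41 px rms 0.27 line px [424.8  81.7] [0.997 0.081]
rail ang -0.26643056373225593 arm 1.2464653147876668 1.2734748192938876
arm chord 1.2531882140433293 pivot [ 0.42143737 -0.29179258] a1 [ 0.42122343 -0.29173419] a2 [ 0.42415479 -0.29253422]
rail pt at far (array([ 0.50359547, -0.31421509]), array([ 0.96471685, -0.26328963])) knob [[0.4201, -0.2972, 0.018], [0.4222, -0.2943, 0.03], [0.4239, -0.2919, 0.04]]
270 [125, 128, 129, 131, 117, 74, 55, 64, 90, 125, 130, 131, 126, 97, 92, 95, 104, 109]
276 [128, 127, 129, 130, 130, 130, 131, 132, 133, 131, 131, 130, 128, 100, 94, 94, 106, 138]
282 [123, 129, 129, 130, 130, 130, 131, 132, 131, 133, 130, 130, 131, 103, 90, 101, 113, 163]
288 [129, 130, 126, 124, 125, 126, 127, 128, 130, 131, 132, 131, 131, 108, 106, 108, 109, 115]
294 [126, 125, 129, 130, 131, 130, 128, 125, 124, 128, 128, 121, 106, 106, 111, 111, 108, 152]
300 [133, 134, 134, 132, 130, 130, 130, 131, 131, 128, 125, 125, 125, 119, 110, 110, 120, 121]
306 [128, 1
[... 2527 characters left out ...]
405 [182, 182, 182, 183, 183, 183, 184, 183, 183, 182, 182, 181, 180, 182, 182, 182, 183, 183, 183, 183, 183, 183, 183, 183, 184, 184, 178, 164, 153, 151, 150, 150, 150, 149, 149, 134, 99, 74, 72, 71, 65, 76, 104, 127, 140, 150, 152, 150, 149, 150, 149, 149, 149, 148, 147, 148, 147, 142, 135, 129, 132, 134, 137, 137, 137, 138, 137, 137, 138, 137]
430 [181, 181, 182, 183, 183, 184, 183, 184, 185, 186, 185, 186, 185, 184, 183, 183, 183, 182, 181, 180, 180, 180, 182, 182, 183, 182, 182, 183, 183, 178, 163, 152, 149, 149, 149, 149, 149, 147, 147, 145, 147, 148, 148, 147, 146, 145, 145, 146, 146, 148, 149, 145, 126, 86, 68, 88, 112, 119, 121, 134, 155, 167, 170, 170, 169, 169, 169, 167, 167, 166]
```

```bash
python3 - <<'E' 2>/dev/null
from h import *
im,p=load("g2.png");g=cv2.cvtColor(im,cv2.COLOR_BGR2GRAY)
P=np.array([.4214,-.2918]);a=-.2664;d=np.array([np.cos(a),np.sin(a)]);n=np.array([-d[1],d[0]])
for y in(-.004,-.008,-.012):
    print(y,"far",[(int(x*1000),int(g[tuple(proj(p,np.r_[P+d*x+n*y,.018])[0].round().astype(int)[::-1])])) for x in np.arange(.150,.170,.001)])
    print(y,"near",[(int(round(x*1000)),int(g[tuple(proj(p,np.r_[P+d*x+n*y,.018])[0].round().astype(int)[::-1])])) for x in np.arange(-.028,-.012,.001)])
# rail width
print("across",[(int(round(y*1000)),int(g[tuple(proj(p,np.r_[P+d*.08+n*y,.018])[0].round().astype(int)[::-1])])) for y in np.arange(-.024,.006,.001)])
th=.765;px=.014/np.tan(th/2);Gp=P+d*px+n*.014
T=Gp+.0965*d-.007*n;print("px",px,"gauge pivot",Gp,"TCP",T,"yaw",a+np.pi/2)
goal(np.r_[T+.012*n,.14],a+np.pi/2)
E
```

```text
-0.004 far [(150, 131), (151, 131), (152, 131), (153, 133), (154, 130), (155, 132), (156, 132), (157, 132), (158, 131), (159, 132), (160, 123), (161, 108), (162, 110), (163, 120), (164, 128), (165, 128), (166, 126), (167, 124), (168, 125), (169, 125), (170, 128)]
-0.004 near [(-28, 128), (-27, 128), (-26, 126), (-25, 125), (-24, 125), (-23, 125), (-22, 121), (-21, 105), (-20, 105), (-19, 127), (-18, 136), (-17, 136), (-16, 135), (-15, 134), (-14, 135), (-13, 135)]
-0.008 far [(150, 133), (151, 132), (152, 132), (153, 131), (154, 133), (155, 131), (156, 132), (157, 131), (158, 131), (159, 129), (160, 127), (161, 126), (162, 126), (163, 124), (164, 125), (165, 125), (166, 125), (167, 128), (168, 130), (169, 131), (170, 131)]
-0.008 near [(-28, 126), (-27, 128), (-26, 128), (-25, 128), (-24, 127), (-23, 127), (-22, 128), (-21, 111), (-20, 105), (-19, 136), (-18, 137), (-17, 137), (-16, 137), (-15, 137), (-14, 136), (-13, 137)]
-0.012 far [(150, 129), (151, 130), (152, 129), (153, 129), (154, 128), (155, 129), (156, 129), (157, 129), (158, 129), (159, 126), (160, 123), (161, 124), (162, 
[... 237 characters left out ...]
18, 137), (-17, 137), (-16, 137), (-15, 137), (-14, 137), (-13, 136)]
across [(-24, 127), (-23, 127), (-22, 125), (-21, 126), (-20, 123), (-19, 124), (-18, 123), (-17, 127), (-16, 131), (-15, 132), (-14, 134), (-13, 133), (-12, 132), (-11, 131), (-10, 132), (-9, 134), (-8, 135), (-7, 133), (-6, 132), (-5, 133), (-4, 133), (-3, 132), (-2, 133), (-1, 134), (0, 111), (1, 95), (2, 92), (3, 91), (4, 99), (5, 108)]
px 0.034798650547341416 gauge pivot [ 0.45865677 -0.28745495] TCP [ 0.5499099  -0.31961263] yaw 1.3043963267948966
shift [ 0.0007 -0.0525  0.024 ] turn [ 0.0446  0.0012 -0.0003] q6~ -1.78 q1 -0.48
shift [ 0.0007 -0.0525  0.024 ] turn [-3.097e+00  5.000e-04  1.800e-03] q6~ -4.92 q1 -0.48
```

>>> jog_arm(
  rows=[
    [0,-0.02,0.009,0.02,0,0,0],
    [0,-0.045,0.02,0.045,0,0,0],
    [0,-0.0525,0.024,0.045,0.001,0,0],
    [0.02,-0.0525,0.024,0.045,0.001,0,0],
    [0.05,-0.0525,0.024,0.045,0.001,0,0],
    [0.08,-0.0525,0.024,0.045,0.001,0,0],
    [0.1,-0.0525,0.024,0.045,0.001,0,0],
    [0.106,-0.0525,0.024,0.045,0.001,0,0],
    [0.106,-0.0525,0.024,0.045,0.001,0,0],
    [0.106,-0.0525,0.024,0.045,0.001,0,0],
  ],
)

```text
time: 20.9
tool_pos: [0.5542, -0.309, 0.036]
tcp_rot: [0.209, 1.558, -0.21]
wrist_force: [-0.3, -0.6, -6.5]
width: 0.128
```

```bash
python3 - <<'E'
from h import *
show();goal([.5499,-.3196,.033],1.3044)
E
```

```text
t 20.9 pos [ 0.5542 -0.309   0.036 ] x [ 0.002 -0.001 -1.   ] yaw y 1.3036 F [-0.27 -0.6  -6.48] w 0.128 q [-0.55  0.37  1.86  0.    0.91 -1.85]
shift [ 0.003  -0.0113 -0.0014] turn [-0.0008  0.0023  0.0003] q6~ -1.85 q1 -0.55
shift [ 0.003  -0.0113 -0.0014] turn [ 3.1408e+00  4.0000e-04 -3.6000e-03] q6~ 1.29 q1 -0.55
```

>>> jog_arm(
  rows=[
    [0.002,-0.003,-0.0015,0,0.002,0,0],
    [0.002,-0.006,-0.0015,0,0.002,0,0],
    [0.002,-0.009,-0.0015,0,0.002,0,0],
    [0.002,-0.011,-0.0015,0,0.002,0,0],
    [0.002,-0.0125,-0.0015,0,0.002,0,0],
    [0.002,-0.0125,-0.0015,0,0.002,0,0],
  ],
)

```text
time: 21.5
tool_pos: [0.5498, -0.3204, 0.0343]
tcp_rot: [0.21, 1.56, -0.21]
wrist_force: [1.9, 2.6, -4.1]
width: 0.127
```

```bash
python3 - <<'E'
from h import *
show();goal([.5499,-.3196,.033],1.3044)
E
```

```text
t 21.5 pos [ 0.5498 -0.3204  0.0343] x [ 0.001  0.    -1.   ] yaw y 1.3032 F [ 1.86  2.58 -4.13] w 0.127 q [-0.57  0.38  1.85  0.    0.91 -1.87]
shift [ 0.0013  0.0007 -0.0001] turn [-0.0012  0.0007 -0.0006] q6~ -1.87 q1 -0.57
shift [ 0.0013  0.0007 -0.0001] turn [ 3.1404e+00 -9.0000e-04 -1.1000e-03] q6~ 1.27 q1 -0.57
```

>>> jog_arm(
  rows=[
    [0.002,-0.001,0,0,0,0,0],
    [0.004,-0.0015,0,0,0,0,0],
    [0.004,-0.0015,0,0,0,0,0],
    [0.004,-0.0015,0,0,0,0,0],
  ],
)

```text
time: 21.9
tool_pos: [0.5502, -0.3206, 0.0305]
tcp_rot: [0.212, 1.559, -0.208]
wrist_force: [2.9, 5.1, -3.4]
width: 0.13
```

```bash
python3 - <<'E'
from h import *
show();im,p=shot("wrist","g3.png");g=cv2.cvtColor(im,cv2.COLOR_BGR2GRAY)
goal([.5499,-.3196,.031],1.3044)
P=np.array([.4214,-.2918]);a=-.2664;d=np.array([np.cos(a),np.sin(a)]);n=np.array([-d[1],d[0]])
G=P+.0348*d+.014*n
for nm,X in dict(pivot=np.r_[G,.018],railin60=np.r_[P+.06*d,.018],railin130=np.r_[P+.13*d,.018],railout60=np.r_[P+.06*d-.018*n,.018]).items(): print(nm,proj(p,X)[0].round(1))
for v in range(100,300,25): print(v,g[v,250:330:2].tolist())
th=.765;b=a+th;e=np.array([np.cos(b),np.sin(b)]);m=np.array([-e[1],e[0]])
for s in(.05,.12): print("blade in/out",proj(p,np.r_[G+s*e,.018])[0].round(1),proj(p,np.r_[G+s*e+.014*m,.018])[0].round(1))
for u in(430,480,530): print(u,g[60:300:3,u].tolist())
E
```

```text
t 21.9 pos [ 0.5502 -0.3206  0.0305] x [ 0.002  0.002 -1.   ] yaw y 1.303 F [ 2.91  5.09 -3.42] w 0.13 q [-0.57  0.38  1.85  0.    0.91 -1.87]
shift [-0.0005  0.0009 -0.0005] turn [-0.0014  0.0011 -0.0024] q6~ -1.87 q1 -0.57
shift [-0.0005  0.0009 -0.0005] turn [ 3.1402e+00 -3.7000e-03 -1.7000e-03] q6~ 1.27 q1 -0.57
pivot [332.1  54.3]
railin60 [295.1 125.7]
railin130 [297.8 290.1]
railout60 [248.5 125.8]
100 [144, 146, 147, 148, 150, 148, 147, 146, 147, 147, 148, 148, 149, 148, 147, 147, 147, 146, 148, 128, 108, 116, 115, 115, 113, 115, 107, 94, 115, 115, 115, 115, 82, 52, 52, 51, 52, 52, 51, 50]
125 [137, 145, 144, 147, 148, 148, 148, 145, 144, 146, 146, 147, 149, 147, 147, 146, 146, 147, 146, 146, 146, 147, 132, 104, 113, 115, 113, 115, 114, 114, 113, 114, 104, 95, 96, 96, 80, 48, 52, 53]
150 [133, 143, 145, 144, 147, 147, 147, 145, 145, 145, 146, 147, 149, 148, 146, 146, 146, 147, 146, 145, 144, 147, 132, 114, 114, 114, 112, 113, 113, 112, 113, 113, 105, 95, 96, 96, 84, 45, 53, 54]
175 [140, 140, 145, 144, 144, 147, 147, 145, 143, 144, 145, 146, 148, 148, 146, 145, 145, 145, 146,
[... 1462 characters left out ...]
 190, 193, 196, 195, 194, 191, 192, 191, 190, 191, 193, 193, 195, 180, 161, 158, 159, 160, 160, 161, 161, 159, 159, 159, 158, 158, 159, 158, 159, 160, 131, 79, 77, 108, 120, 120, 120, 126, 130, 140, 136, 137, 139, 139, 139, 142, 143, 141, 138, 137, 135, 135, 138, 187, 194, 191, 190, 192, 193, 191]
530 [191, 192, 191, 191, 191, 192, 191, 189, 189, 192, 193, 194, 192, 194, 194, 195, 193, 193, 193, 194, 193, 191, 191, 190, 188, 188, 190, 190, 191, 192, 194, 194, 193, 194, 192, 192, 192, 191, 190, 192, 191, 189, 189, 191, 191, 191, 193, 192, 191, 191, 191, 178, 160, 155, 157, 157, 157, 158, 159, 159, 161, 159, 159, 158, 156, 156, 158, 145, 87, 75, 95, 117, 126, 155, 194, 192, 193, 188, 188, 193]
```

```bash
python3 - <<'E' 2>/dev/null
from h import *
im,p=load("g3.png")
P=np.array([.4214,-.2918]);a=-.2664;d=np.array([np.cos(a),np.sin(a)]);n=np.array([-d[1],d[0]])
ri=edge(im,p,(295,125),(297,270),.018,4)
bo=edge(im,p,(425,100),(545,229),.018,6)
bi=edge(im,p,(425,154),(540,275),.018,6)
for nm,e in(("out",bo),("in",bi)):
    M=meet(ri,e);print(nm,"ang rel",ang(e,(1,.5))-ang(ri,(1,-.3)),"meet in rail frame mm",((M-P)@d*1e3).round(2),((M-P)@n*1e3).round(2))
print("rail",ang(ri,(1,-.3)),"width of blade",abs(np.cross(bo[1],bi[0]-bo[0]))*1e3)
E
```

```text
edge 49 px rms 0.25 line px [295.6 190.4] [0.019 1.   ]
  edge 60 px rms 0.25 line px [488.5 169. ] [0.678 0.735]
  edge 57 px rms 0.18 line px [478.3 208.8] [0.693 0.721]
out ang rel 0.812396523618046 meet in rail frame mm 3.73 -0.36
in ang rel 0.8128975949533833 meet in rail frame mm 22.13 -0.33
rail -0.2647528198852599 width of blade 13.308981513136864
```

```bash
python3 - <<'E' 2>/dev/null
from h import *
im,p=load("w13.png")
bo=edge(im,p,(390,113),(465,200),.018,8);wl=edge(im,p,(370,128),(430,196),.018,4)
print("w13 blade out",ang(bo,(1,.3)),"wedge/blade in",ang(wl,(1,.3)),"rel stock -.4799 ->",ang(bo,(1,.3))+.4799, ang(wl,(1,.3))+.4799)
im,p=load("w12.png")
bo=edge(im,p,(290,130),(355,198),.018,8);wl=edge(im,p,(265,132),(330,200),.018,4)
print("w12",ang(bo,(1,.3)),ang(wl,(1,.3)))
im,p=load("g1.png");z=.1404-.0303+.018
bi=edge(im,p,(420,147),(535,272),z,8);bo=edge(im,p,(440,122),(565,256),z,8)
yaw=1.3479-np.pi/2
print("g1 in",ang(bi,(1,.5))-yaw,"out",ang(bo,(1,.5))-yaw,"w",abs(np.cross(bo[1],bi[0]-bo[0]))*1e3)
for z2 in(z-.004,z+.004):
    bi=edge(im,p,(420,147),(535,272),z2,8);print(z2,ang(bi,(1,.5))-yaw)
E
```

```text
edge 60 px rms 0.21 line px [425.9 157.9] [0.658 0.753]
  edge 60 px rms 0.15 line px [399.7 162.3] [0.667 0.745]
w13 blade out 0.28936825956166135 wedge/blade in 0.2883031395676569 rel stock -.4799 -> 0.7692682595616613 0.768203139567657
  edge 60 px rms 0.22 line px [324.  162.5] [0.689 0.725]
  edge 60 px rms 0.17 line px [306.4 174.9] [0.697 0.717]
w12 0.28937786798017046 0.28915884391651553
  edge 59 px rms 0.23 line px [482.  222.2] [0.693 0.721]
  edge 57 px rms 0.27 line px [524.8 210.7] [0.676 0.737]
g1 in 0.8115297999030354 out 0.811526014234156 w 15.318453072559635
  edge 59 px rms 0.23 line px [482.  222.2] [0.693 0.721]
0.12409999999999999 0.8115278988289326
  edge 59 px rms 0.23 line px [482.  222.2] [0.693 0.721]
0.1321 0.8115324614609152
```

```bash
python3 - <<'E' 2>/dev/null
from h import *
im,p=load("w12.png");b=im.copy();b[:,:,1]=b[:,:,0];b[:,:,2]=b[:,:,0]
e1=edge(b,p,(233.5,198),(236.3,243),.02,2.5);e2=edge(im,p,(237,262),(238.5,285),.02,2.5)
e3=edge(im,p,(229.5,200),(233.5,245),.062,3)
for e in(e1,e2,e3):print(ang(e,(1,-.5)))
c=e2[0]-e1[0];print("chord",np.arctan2(c[1],c[0]))
im,p=load("g3.png");g=cv2.cvtColor(im,cv2.COLOR_BGR2GRAY)
for v in(240,260,280,300,330,360,390):print(v,g[v,290:345].tolist())
im,p=load("w13.png");g=cv2.cvtColor(im,cv2.COLOR_BGR2GRAY)
for v in(190,200,210,290,296,302,308,320):print(v,g[v,290:345].tolist())
E
```

```text
edge 58 px rms 0.11 line px [232.4 221.2] [0.062 0.998]
  edge 50 px rms 0.3 line px [237.9 272.9] [0.084 0.996]
  edge 59 px rms 0.28 line px [232.1 224.6] [0.071 0.998]
-0.48219197632332506
-0.4595535546787526
-0.47432711466653205
chord -0.4401258520795087
240 [142, 143, 143, 143, 143, 141, 132, 114, 106, 110, 112, 112, 113, 114, 112, 113, 113, 113, 114, 113, 114, 115, 116, 112, 86, 39, 17, 19, 19, 20, 22, 25, 19, 22, 23, 20, 23, 19, 20, 27, 29, 30, 30, 31, 30, 27, 31, 29, 28, 28, 31, 27, 30, 31, 30]
260 [143, 142, 141, 142, 143, 143, 135, 117, 104, 81, 36, 15, 15, 19, 16, 18, 23, 17, 21, 14, 19, 20, 16, 21, 18, 19, 20, 24, 25, 28, 30, 29, 27, 28, 26, 27, 27, 29, 29, 29, 29, 32, 30, 29, 31, 27, 29, 29, 28, 30, 31, 30, 32, 29, 31]
280 [142, 143, 141, 141, 144, 146, 138, 103, 48, 16, 18, 18, 17, 20, 19, 17, 21, 15, 17, 22, 18, 18, 20, 19, 17, 19, 18, 19, 15, 20, 16, 16, 18, 23, 28, 26, 29, 29, 25, 20, 75, 146, 173, 176, 175, 174, 173, 173, 173, 174, 174, 175, 176, 177, 177]
300 [107, 107, 107, 108, 102, 77, 36, 16, 17, 17, 21, 18, 24, 21, 21, 21, 22, 24, 19, 21, 20, 20, 20, 21, 21, 1
[... 2226 characters left out ...]
 125, 133, 132, 130, 131, 131, 132, 138, 145, 147, 149, 149, 147, 147, 145, 143, 141, 142, 141, 142, 144, 143, 143, 144, 145, 146, 149, 149]
308 [113, 113, 114, 114, 113, 114, 116, 113, 114, 112, 112, 110, 109, 110, 111, 113, 113, 114, 114, 115, 110, 105, 105, 103, 106, 119, 138, 147, 147, 145, 144, 143, 142, 141, 142, 143, 145, 147, 147, 146, 147, 147, 146, 146, 145, 145, 144, 144, 142, 142, 142, 140, 141, 139, 141]
320 [136, 154, 159, 159, 159, 160, 161, 161, 162, 161, 160, 158, 160, 160, 164, 165, 166, 166, 165, 164, 164, 162, 162, 160, 158, 159, 159, 161, 162, 165, 166, 165, 165, 163, 162, 160, 156, 149, 146, 147, 144, 145, 145, 147, 149, 151, 151, 152, 153, 152, 153, 157, 161, 163, 163]
```

Measured angles disagree. On the wedge the blade stood at 0.768 rad to the stock, but in hand and at the rail it stands at 0.812. The lock slipped during the lift, most likely because the cheese's near corner pushed the blade when the gauge shifted towards it. I'll fix it in three steps:
1. Press the blade's outer face on the fixed wedge side to close it slightly past the angle.
2. Re-register the gauge on the wedge.
3. Withdraw it away from the tip this time.

```bash
python3 - <<'E'
from h import *
goal([.55,-.31,.14],1.3);goal([.60,-.06,.14],.85);goal([.4729,.177,.14],.2793)
E
```

```text
shift [-0.1095  0.0104 -0.0028] turn [ 0.003   0.0011 -0.0024] q6~ -1.87 q1 -0.57
shift [-0.1095  0.0104 -0.0028] turn [-3.1385e+00  3.7000e-03  1.7000e-03] q6~ -5.01 q1 -0.57
shift [-0.1089  0.2647 -0.0208] turn [ 0.453   0.0005 -0.0026] q6~ -1.42 q1 -0.57
shift [-0.1089  0.2647 -0.0208] turn [-2.6885e+00  3.5000e-03  7.0000e-04] q6~ -4.56 q1 -0.57
shift [-0.1086  0.4597 -0.206 ] turn [ 1.0237e+00 -2.0000e-04 -2.7000e-03] q6~ -0.85 q1 -0.57
shift [-0.1086  0.4597 -0.206 ] turn [-2.1178e+00  3.2000e-03 -3.0000e-04] q6~ -3.99 q1 -0.57
```

>>> jog_arm(
  rows=[
    [0,0.005,0,0,0,0,0],
    [-0.03,0.01,0,0,0,0,0],
    [-0.07,0.01,0,0,0,0,0],
    [-0.105,0.015,0,0,0,0,0],
    [-0.109,0.04,-0.003,0.04,0,0,0],
    [-0.109,0.08,-0.006,0.1,0,0,0],
    [-0.109,0.12,-0.01,0.17,0,0,0],
    [-0.109,0.16,-0.013,0.25,0,0,0],
    [-0.109,0.2,-0.016,0.33,0,0,0],
    [-0.109,0.24,-0.02,0.41,0,0,0],
    [-0.109,0.27,-0.035,0.5,0,0,0],
    [-0.109,0.3,-0.06,0.58,0,0,0],
    [-0.109,0.33,-0.085,0.66,0,0,0],
    [-0.109,0.36,-0.115,0.74,0,0,0],
    [-0.109,0.39,-0.14,0.82,0,0,0],
    [-0.109,0.42,-0.17,0.9,0,0,0],
    [-0.109,0.445,-0.195,0.97,0,0,0],
    [-0.109,0.46,-0.206,1.02,0,-0.003,0],
    [-0.109,0.46,-0.206,1.024,0,-0.003,0],
    [-0.109,0.46,-0.206,1.024,0,-0.003,0],
  ],
  force=110,
)

```text
time: 23.95
tool_pos: [0.4725, 0.177, 0.14]
tcp_rot: [0.998, 1.329, -1.001]
wrist_force: [-0.0, 0.5, -6.8]
width: 0.12
```

```bash
cat > theta.py <<'E'
from h import *
import sys
# in-hand / held blade angle relative to tool z, from a known pixel region of the inner & outer edges
def theta(f):
    show();s=monitor.read_state();im,p=shot("wrist",f)
    M=R.from_rotvec(s["tcp_rot"]).as_matrix();yaw=np.arctan2(M[1,1],M[0,1])-np.pi/2
    z=max(s["tool_pos"][2]-.0303,0)+.018
    for a,b,nm in(((425,152),(535,272),"in"),((440,122),(560,250),"out")):
        e=edge(im,p,a,b,z,9);print(nm,round(float((ang(e,(np.cos(yaw+.8),np.sin(yaw+.8)))-yaw)),4))
if __name__=="__main__": theta(sys.argv[1])
E
python3 theta.py h1.png; python3 - <<'E'
from h import *
goal([.4729,.177,.034],.2793)
E
```

```text
t 23.95 pos [0.4725 0.177  0.14  ] x [-0.001 -0.002 -1.   ] yaw y 0.2814 F [-0.03  0.5  -6.77] w 0.12 q [ 0.31  0.02  2.06 -0.    1.07  0.03]
  edge 60 px rms 0.18 line px [460.3 198.3] [0.698 0.716]
in 0.8181
  edge 57 px rms 0.29 line px [503.5 185. ] [0.681 0.732]
out 0.8177
shift [ 0.106   0.0002 -0.0005] turn [0.001  0.0011 0.0009] q6~ 0.03 q1 0.31
shift [ 0.106   0.0002 -0.0005] turn [-3.1406e+00 -1.5000e-03  1.8000e-03] q6~ -3.11 q1 0.31
```

>>> jog_arm(
  rows=[
    [0.03,0,0,0,0,0,0],
    [0.07,0,0,0,0,0,0],
    [0.095,0,0,0,0,0,0],
    [0.105,0,0,0,0,0,0],
    [0.107,0,0,0,0,0,0],
    [0.107,0,0,0,0,0,0],
  ],
)

```text
time: 24.6
tool_pos: [0.4741, 0.1763, 0.0339]
tcp_rot: [1.0, 1.327, -1.001]
wrist_force: [1.1, 0.1, -7.1]
width: 0.121
```

```bash
python3 - <<'E'
from h import *
show()
n=np.array([.4618,.887]);d=np.array([.887,-.4618])
# final: stock angle -1.225 (theta .745), pivot with blade flush, pushed 2 mm in
for push,th in((0,.8115),(.002,.79),(.002,.76),(.002,.745)):
    a=-.48-th;s=np.array([np.cos(a),np.sin(a)]);m=np.array([-s[1],s[0]])
    pv=np.array([.4585,.2823])+push*n;print(th);goal(np.r_[pv+.0965*s-.007*m,.033],a+np.pi/2)
E
```

```text
t 24.6 pos [0.4741 0.1763 0.0339] x [ 0.001 -0.001 -1.   ] yaw y 0.2796 F [ 1.15  0.1  -7.08] w 0.121 q [ 0.31  0.16  2.13 -0.    0.85  0.03]
0.8115
shift [ 0.0009  0.0072 -0.0097] turn [ 0.0003  0.0013 -0.0007] q6~ 0.03 q1 0.31
shift [ 0.0009  0.0072 -0.0097] turn [-3.1413e+00  1.1000e-03  2.0000e-03] q6~ -3.11 q1 0.31
0.79
shift [ 0.0009  0.0107 -0.011 ] turn [-0.0212  0.0013 -0.0007] q6~ 0.01 q1 0.31
shift [ 0.0009  0.0107 -0.011 ] turn [ 3.1204e+00 -1.1000e-03 -2.0000e-03] q6~ 3.15 q1 0.31
0.76
shift [ 0.0009  0.0136 -0.0109] turn [-0.0512  0.0013 -0.0007] q6~ -0.02 q1 0.31
shift [ 0.0009  0.0136 -0.0109] turn [ 3.0904e+00 -1.1000e-03 -2.0000e-03] q6~ 3.12 q1 0.31
0.745
shift [ 0.0009  0.015  -0.0109] turn [-0.0662  0.0013 -0.0007] q6~ -0.04 q1 0.31
shift [ 0.0009  0.015  -0.0109] turn [ 3.0754e+00 -1.0000e-03 -2.0000e-03] q6~ 3.1 q1 0.31
```

>>> jog_arm(
  rows=[
    [0,0.003,-0.005,0,0,0,0],
    [0,0.007,-0.01,0,0,0,0],
    [0,0.009,-0.011,-0.01,0,0,0],
    [0,0.011,-0.011,-0.021,0,0,0],
    [0,0.0125,-0.011,-0.036,0,0,0],
    [0,0.0135,-0.011,-0.051,0,0,0],
    [0,0.0135,-0.011,-0.051,0,0,0],
  ],
)

```text
time: 25.3
tool_pos: [0.4843, 0.1906, 0.0339]
tcp_rot: [0.962, 1.346, -0.962]
wrist_force: [-0.1, -2.7, -4.4]
width: 0.121
```

```bash
python3 theta.py h2.png
```

```text
t 25.3 pos [0.4843 0.1906 0.0339] x [ 0.001 -0.001 -1.   ] yaw y 0.331 F [-0.11 -2.69 -4.4 ] w 0.121 q [ 0.33  0.18  2.1  -0.    0.85 -0.  ]
  edge 36 px rms 0.25 line px [499.8 230.5] [0.589 0.808]
in 0.6986
  edge 22 px rms 0.64 line px [477.8 172.1] [0.721 0.693]
out 0.8595
```

```bash
python3 - <<'E' 2>/dev/null
from h import *
im,p=load("h2.png");g=cv2.cvtColor(im,cv2.COLOR_BGR2GRAY)
for u in(420,460,500,540): print(u,[(v,int(g[v,u])) for v in range(90,290,4)])
E
```

```text
420 [(90, 155), (94, 156), (98, 155), (102, 157), (106, 156), (110, 149), (114, 82), (118, 126), (122, 132), (126, 132), (130, 133), (134, 135), (138, 136), (142, 133), (146, 133), (150, 132), (154, 131), (158, 142), (162, 146), (166, 147), (170, 148), (174, 149), (178, 114), (182, 79), (186, 90), (190, 111), (194, 107), (198, 107), (202, 108), (206, 111), (210, 107), (214, 163), (218, 159), (222, 164), (226, 162), (230, 164), (234, 167), (238, 165), (242, 165), (246, 162), (250, 157), (254, 159), (258, 162), (262, 162), (266, 162), (270, 162), (274, 160), (278, 164), (282, 161), (286, 157)]
460 [(90, 157), (94, 155), (98, 156), (102, 155), (106, 155), (110, 155), (114, 156), (118, 155), (122, 159), (126, 171), (130, 171), (134, 170), (138, 170), (142, 169), (146, 169), (150, 169), (154, 169), (158, 165), (162, 91), (166, 84), (170, 86), (174, 128), (178, 143), (182, 144), (186, 145), (190, 146), (194, 148), (198, 148), (202, 146), (206, 147), (210, 145), (214, 146), (218, 146), (222, 146), (226, 147), (230, 138), (234, 88), (238, 79), (242, 104), (246, 105), (250, 107), (254, 109), 
[... 594 characters left out ...]
 147), (258, 147), (262, 133), (266, 131), (270, 132), (274, 131), (278, 131), (282, 131), (286, 97)]
540 [(90, 154), (94, 155), (98, 153), (102, 154), (106, 154), (110, 154), (114, 154), (118, 154), (122, 167), (126, 168), (130, 168), (134, 169), (138, 168), (142, 168), (146, 168), (150, 168), (154, 168), (158, 168), (162, 168), (166, 168), (170, 168), (174, 168), (178, 168), (182, 167), (186, 168), (190, 150), (194, 96), (198, 99), (202, 101), (206, 100), (210, 99), (214, 109), (218, 130), (222, 128), (226, 127), (230, 134), (234, 171), (238, 167), (242, 165), (246, 161), (250, 162), (254, 160), (258, 162), (262, 168), (266, 168), (270, 166), (274, 162), (278, 162), (282, 162), (286, 146)]
```

```bash
python3 - <<'E'
from h import *
goal([.4743,.1706,.10],.331);goal([.5118,.2577,.10],1.0907)
E
```

```text
shift [-0.0661 -0.0158  0.0157] turn [-0.0005  0.0013 -0.0009] q6~ -0.0 q1 0.33
shift [-0.0661 -0.0158  0.0157] turn [ 3.1411e+00 -1.4000e-03 -2.0000e-03] q6~ 3.14 q1 0.33
shift [-0.0662  0.0479 -0.0545] turn [-7.602e-01  1.600e-03 -4.000e-04] q6~ -0.76 q1 0.33
shift [-0.0662  0.0479 -0.0545] turn [ 2.3814e+00 -5.0000e-04 -2.0000e-03] q6~ 2.38 q1 0.33
```

>>> jog_arm(
  rows=[
    [0,-0.006,0.006,0,0,0,0],
    [-0.02,-0.015,0.015,0,0,0,0],
    [-0.05,-0.016,0.016,0,0,0,0],
    [-0.066,-0.01,0.01,-0.05,0,0,0],
    [-0.066,0,0,-0.15,0,0,0],
    [-0.066,0.01,-0.01,-0.26,0,0,0],
    [-0.066,0.02,-0.02,-0.38,0,0,0],
    [-0.066,0.03,-0.035,-0.5,0,0,0],
    [-0.066,0.04,-0.045,-0.62,0,0,0],
    [-0.066,0.048,-0.0545,-0.72,0,0,0],
    [-0.066,0.048,-0.0545,-0.76,0.001,0,0],
    [-0.066,0.048,-0.0545,-0.76,0.001,0,0],
    [-0.066,0.048,-0.0545,-0.76,0.001,0,0],
  ],
)

```text
time: 26.65
tool_pos: [0.5115, 0.2575, 0.0995]
tcp_rot: [0.378, 1.537, -0.378]
wrist_force: [-0.5, -0.1, -6.2]
width: 0.125
```

```bash
python3 theta.py h3.png; python3 - <<'E' 2>/dev/null
from h import *
goal([.5118,.2577,.033],1.0907)
im,p=load("h3.png");g=cv2.cvtColor(im,cv2.COLOR_BGR2GRAY);z=.10-.0303+.018
e=edge(im,p,(420,177),(500,286),z,14);print(ang(e,(1,.3)))
for u in(420,460,500): print(u,[(v,int(g[v,u])) for v in range(90,300,4)])
E
```

```text
t 26.65 pos [0.5115 0.2575 0.0995] x [ 0. -0. -1.] yaw y 1.0891 F [-0.51 -0.07 -6.23] w 0.125 q [ 0.42  0.19  1.95 -0.    1.   -0.67]
  edge 34 px rms 0.23 line px [503.8 234.3] [0.579 0.815]
in 0.688
  edge 34 px rms 0.33 line px [500.3 181.2] [0.676 0.737]
out 0.8119
shift [0.0665 0.0004 0.0001] turn [-0.0016  0.0003  0.    ] q6~ -0.67 q1 0.42
shift [0.0665 0.0004 0.0001] turn [ 3.14e+00  0.00e+00 -4.00e-04] q6~ 2.47 q1 0.42
  edge 60 px rms 0.19 line px [455.7 232.4] [0.598 0.801]
0.20607940338019773
420 [(90, 181), (94, 173), (98, 161), (102, 159), (106, 163), (110, 164), (114, 157), (118, 134), (122, 131), (126, 131), (130, 132), (134, 132), (138, 133), (142, 132), (146, 132), (150, 130), (154, 130), (158, 128), (162, 131), (166, 131), (170, 133), (174, 124), (178, 72), (182, 67), (186, 148), (190, 157), (194, 155), (198, 158), (202, 164), (206, 163), (210, 159), (214, 171), (218, 161), (222, 150), (226, 151), (230, 151), (234, 150), (238, 150), (242, 150), (246, 150), (250, 151), (254, 150), (258, 150), (262, 150), (266, 150), (270, 151), (274, 151), (278, 125), (282, 88), (286
[... 614 characters left out ...]
64), (282, 158), (286, 159), (290, 162), (294, 164), (298, 163)]
500 [(90, 177), (94, 179), (98, 178), (102, 175), (106, 175), (110, 171), (114, 174), (118, 175), (122, 173), (126, 173), (130, 170), (134, 176), (138, 179), (142, 176), (146, 172), (150, 173), (154, 174), (158, 175), (162, 175), (166, 172), (170, 178), (174, 181), (178, 178), (182, 158), (186, 162), (190, 161), (194, 158), (198, 159), (202, 162), (206, 166), (210, 161), (214, 160), (218, 157), (222, 159), (226, 162), (230, 137), (234, 128), (238, 129), (242, 129), (246, 129), (250, 130), (254, 130), (258, 131), (262, 130), (266, 129), (270, 129), (274, 128), (278, 129), (282, 120), (286, 70), (290, 71), (294, 161), (298, 162)]
```

>>> jog_arm(
  rows=[
    [0.03,0,0,-0.0016,0,0,0],
    [0.055,0,0,-0.0016,0,0,0],
    [0.066,0,0,-0.0016,0,0,0],
    [0.067,0.002,0,-0.0016,0,0,0],
    [0.067,0.004,0.002,-0.0016,0,0,0],
    [0.067,0.005,0.006,-0.0016,0,0,0],
    [0.067,0.005,0.01,-0.0016,0,0,0],
    [0.067,0.005,0.014,-0.0016,0,0,0],
    [0.067,0.005,0.018,-0.0016,0,0,0],
    [0.067,0.005,0.021,-0.0016,0,0,0],
    [0.067,0.005,0.0225,-0.0016,0,0,0],
    [0.067,0.005,0.0225,-0.0016,0,0,0],
  ],
)

```text
time: 27.9
tool_pos: [0.5338, 0.251, 0.0324]
tcp_rot: [0.376, 1.538, -0.377]
wrist_force: [-3.0, -2.0, -7.9]
width: 0.122
```

```bash
cat > reg.py <<'E'
from h import *
import sys
show();im,p=shot("wrist",sys.argv[1]);g=cv2.cvtColor(im,cv2.COLOR_BGR2GRAY)
s=monitor.read_state();M=R.from_rotvec(s["tcp_rot"]).as_matrix();pos=s["tool_pos"];d=M[:2,2]/np.linalg.norm(M[:2,2]);n=np.array([-d[1],d[0]])
V=np.array([.4534,.3007]);print("pivot minus vertex along, mm",((pos[:2]-.0965*d-V)@d*1e3).round(2),"lateral TCP-.007",((pos[:2]-V)@n*1e3+7).round(2))
e=np.array([np.cos(.285),np.sin(.285)]);m=np.array([-e[1],e[0]])
for x in(.03,.045,.06,.075,.09,.105):
    print(int(x*1e3),[int(cv2.getRectSubPix(g,(1,1),tuple(map(float,proj(p,np.r_[V+x*e+m*y,.018])[0])))[0,0]) for y in np.arange(-.004,.0241,.0005)])
E
python3 reg.py r1.png
```

```text
t 27.9 pos [0.5338 0.251  0.0324] x [-0.    -0.001 -1.   ] yaw y 1.0906 F [-2.95 -1.96 -7.91] w 0.122 q [ 0.4   0.3   1.96 -0.    0.88 -0.69]
pivot minus vertex along, mm -2.2 lateral TCP-.007 0.08
30 [152, 153, 152, 138, 132, 134, 136, 127, 93, 67, 65, 81, 116, 134, 134, 133, 132, 132, 131, 129, 130, 129, 131, 130, 132, 131, 133, 132, 134, 134, 132, 132, 132, 130, 129, 131, 130, 133, 143, 156, 160, 160, 161, 160, 161, 160, 160, 159, 159, 157, 156, 156, 156, 156, 157, 158, 159]
45 [153, 152, 152, 152, 151, 146, 144, 140, 110, 72, 69, 91, 121, 132, 132, 132, 131, 131, 130, 130, 128, 129, 130, 130, 131, 131, 132, 133, 133, 133, 132, 133, 131, 132, 131, 131, 130, 135, 145, 157, 160, 161, 162, 162, 161, 161, 161, 161, 160, 161, 161, 162, 162, 163, 164, 164, 164]
60 [152, 152, 152, 152, 152, 153, 144, 121, 98, 75, 73, 101, 127, 133, 132, 131, 130, 130, 129, 128, 129, 129, 129, 130, 130, 131, 132, 132, 132, 132, 132, 131, 132, 132, 131, 130, 130, 137, 151, 162, 163, 162, 163, 164, 165, 166, 165, 164, 164, 163, 163, 162, 162, 162, 163, 164, 165]
75 [150, 151, 151, 151, 152, 151, 152, 152, 129, 84, 79, 112, 130, 132, 131, 131, 130, 130, 129, 129, 129, 129, 129, 130, 130, 131, 131, 130, 131, 131, 132, 131, 130, 129, 129, 128, 131, 140, 154, 161, 162, 160, 160, 159, 160, 161, 162, 163, 164, 164, 163, 163, 164, 163, 162, 160, 159]
90 [151, 151, 150, 152, 150, 136, 113, 128, 124, 89, 88, 118, 130, 131, 130, 130, 129, 129, 129, 129, 129, 130, 130, 130, 131, 132, 131, 131, 130, 130, 130, 129, 129, 128, 128, 128, 133, 146, 158, 162, 163, 161, 162, 163, 163, 162, 162, 162, 160, 160, 159, 159, 160, 160, 161, 161, 162]
105 [151, 150, 150, 150, 150, 150, 151, 143, 115, 86, 96, 122, 129, 129, 129, 129, 129, 129, 129, 130, 130, 130, 131, 131, 131, 130, 131, 130, 129, 129, 129, 128, 127, 128, 127, 128, 139, 155, 162, 161, 160, 160, 159, 159, 159, 159, 157, 157, 157, 157, 158, 159, 159, 159, 159, 158, 157]
```

>>> jog_arm(
  rows=[
    [0.001,0,0.0008,0,0,0,0],
    [0.001,0,0.0016,0,0,0,0],
    [0.001,0,0.0016,0,0,0,0],
  ],
)

```text
time: 28.25
tool_pos: [0.5351, 0.2503, 0.0313]
tcp_rot: [0.376, 1.538, -0.377]
wrist_force: [-4.0, -2.2, -6.2]
width: 0.121
```

```bash
python3 reg.py r2.png
```

```text
t 28.25 pos [0.5351 0.2503 0.0313] x [-0.    -0.001 -1.   ] yaw y 1.0908 F [-4.05 -2.19 -6.24] w 0.121 q [ 0.4   0.31  1.95 -0.    0.88 -0.69]
pivot minus vertex along, mm -0.69 lateral TCP-.007 0.06
30 [128, 129, 130, 131, 132, 133, 135, 132, 100, 75, 104, 128, 131, 130, 129, 129, 129, 131, 130, 129, 129, 130, 131, 132, 132, 133, 133, 134, 132, 133, 132, 133, 131, 129, 130, 132, 140, 151, 159, 159, 159, 160, 160, 161, 161, 160, 160, 158, 157, 156, 155, 156, 156, 157, 156, 157, 158]
45 [152, 151, 152, 152, 151, 151, 152, 151, 118, 83, 106, 129, 132, 132, 131, 131, 130, 130, 129, 128, 129, 130, 131, 131, 131, 132, 132, 132, 133, 132, 132, 131, 130, 130, 129, 133, 141, 153, 159, 159, 160, 161, 161, 161, 161, 162, 161, 160, 160, 160, 161, 161, 163, 163, 164, 163, 163]
60 [151, 151, 151, 151, 152, 151, 152, 149, 119, 86, 106, 129, 132, 131, 131, 130, 130, 129, 128, 128, 129, 129, 130, 131, 130, 131, 133, 131, 132, 131, 131, 131, 131, 130, 129, 132, 144, 160, 163, 163, 162, 162, 163, 163, 165, 166, 165, 164, 162, 163, 162, 162, 162, 163, 164, 163, 164]
75 [151, 150, 151, 151, 151, 151, 152, 149, 123, 88, 106, 128, 131, 131, 131, 130, 130, 128, 128, 128, 128, 130, 129, 130, 131, 130, 131, 130, 132, 131, 130, 129, 123, 125, 128, 131, 142, 155, 161, 161, 161, 161, 159, 160, 160, 161, 161, 162, 163, 163, 163, 164, 163, 162, 161, 160, 159]
90 [151, 151, 151, 151, 151, 150, 152, 150, 128, 90, 106, 128, 130, 130, 130, 130, 130, 129, 127, 128, 130, 130, 130, 131, 131, 131, 130, 130, 129, 129, 129, 129, 129, 127, 128, 131, 144, 158, 162, 161, 162, 162, 162, 162, 163, 162, 161, 161, 160, 160, 159, 160, 160, 161, 161, 161, 163]
105 [151, 150, 150, 150, 150, 150, 150, 149, 132, 96, 106, 127, 129, 128, 128, 128, 129, 128, 129, 129, 129, 130, 130, 130, 131, 130, 130, 129, 128, 128, 129, 126, 124, 126, 127, 130, 144, 157, 161, 161, 160, 159, 159, 158, 158, 157, 157, 157, 157, 157, 158, 159, 159, 159, 158, 157, 157]
```

Blade inner edge is now uniformly against the wedge from 30 to 105 mm. Before withdrawing (away from the tip first), I check the lever is fully down by projecting its paddle.

```bash
python3 - <<'E'
from h import *
im,p=load("r2.png");g=cv2.cvtColor(im,cv2.COLOR_BGR2GRAY)
s=monitor.read_state();M=R.from_rotvec(s["tcp_rot"]).as_matrix();pos=s["tool_pos"]
for ph in(0,.06,.12):
    out=[]
    for l,w in((40,-7),(40,7),(60,-7),(60,7)):
        al=14+l*np.cos(ph)-3*np.sin(ph);h=38+l*np.sin(ph)+3*np.cos(ph)
        X=pos+M@np.array([-(h/1e3-.0308),.007+w/1e3,-.0965+al/1e3]);out.append(proj(p,X)[0].round(1).tolist())
    print(ph,out)
for v in(190,215,240,250,258,266,274): print(v,g[v,300:365].tolist())
print("col",[(v,int(g[v,340])) for v in range(195,300,3)])
goal(pos-.012*M[:,2],1.0907)
goal([.60,-.06,.14],1.18);goal(np.r_[.5499+.012*.2632,-.3196+.012*.9648,.10],1.3044)
E
```

```text
0 [[311.3, 214.7], [350.8, 214.6], [311.4, 267.0], [349.3, 267.0]]
0.06 [[311.2, 215.7], [351.5, 215.7], [311.4, 270.1], [350.2, 270.1]]
0.12 [[311.2, 216.4], [352.2, 216.4], [311.3, 272.8], [351.2, 272.7]]
190 [101, 101, 100, 102, 102, 101, 100, 100, 101, 102, 102, 102, 102, 100, 102, 101, 100, 99, 99, 98, 97, 90, 65, 47, 55, 57, 60, 60, 61, 61, 61, 62, 61, 62, 63, 64, 63, 63, 62, 62, 62, 62, 61, 60, 87, 131, 151, 153, 153, 151, 152, 151, 152, 152, 151, 151, 152, 151, 152, 152, 151, 151, 151, 152, 151]
215 [120, 104, 99, 99, 100, 100, 100, 101, 101, 101, 102, 101, 102, 101, 95, 78, 54, 34, 23, 18, 17, 23, 43, 56, 65, 66, 68, 67, 68, 68, 68, 70, 68, 70, 71, 71, 69, 71, 68, 69, 72, 70, 65, 59, 40, 25, 25, 37, 54, 87, 127, 151, 153, 152, 152, 151, 151, 151, 152, 152, 151, 151, 152, 150, 152]
240 [144, 145, 141, 122, 104, 100, 100, 102, 101, 100, 103, 102, 101, 84, 49, 21, 18, 19, 25, 25, 23, 24, 23, 25, 24, 23, 27, 28, 24, 25, 27, 26, 24, 26, 23, 24, 23, 24, 24, 26, 26, 24, 22, 25, 26, 25, 23, 23, 23, 19, 48, 106, 141, 152, 152, 151, 151, 150, 151, 151, 151, 151, 151, 151, 151]
250 [97
[... 1351 characters left out ...]
 (249, 28), (252, 26), (255, 26), (258, 27), (261, 23), (264, 48), (267, 153), (270, 150), (273, 151), (276, 151), (279, 150), (282, 150), (285, 151), (288, 130), (291, 132), (294, 132), (297, 130)]
shift [ 0.    -0.    -0.012] turn [0.0001 0.0004 0.0007] q6~ -0.69 q1 0.4
shift [ 0.    -0.    -0.012] turn [-3.1415e+00 -1.0000e-03  6.0000e-04] q6~ -3.84 q1 0.4
shift [-0.1084 -0.2454  0.2008] turn [-0.0892  0.0004  0.0007] q6~ -0.78 q1 0.4
shift [-0.1084 -0.2454  0.2008] turn [ 3.0524e+00  1.0000e-03 -5.0000e-04] q6~ 2.36 q1 0.4
shift [-0.0682 -0.487   0.2737] turn [-0.2136  0.0003  0.0007] q6~ -0.91 q1 0.4
shift [-0.0682 -0.487   0.2737] turn [ 2.928e+00  1.000e-03 -5.000e-04] q6~ 2.23 q1 0.4
```

>>> jog_arm(
  rows=[
    [0,-0.0005,-0.002,0,0,0,0],
    [0,-0.001,-0.006,0,0,0,0],
    [0,-0.001,-0.011,0,0,0,0],
    [0,-0.001,-0.014,0,0,0,0],
    [-0.015,-0.001,-0.015,0,0,0,0],
    [-0.04,-0.001,-0.015,0,0,0,0],
    [-0.07,-0.001,-0.015,0,0,0,0],
    [-0.095,-0.005,-0.01,0,0,0,0],
    [-0.108,-0.015,0,0,0,0,0],
    [-0.108,-0.03,0.015,-0.005,0,0,0],
    [-0.108,-0.055,0.035,-0.01,0,0,0],
    [-0.108,-0.085,0.06,-0.02,0,0,0],
    [-0.108,-0.115,0.085,-0.03,0,0,0],
    [-0.108,-0.145,0.11,-0.045,0,0,0],
    [-0.108,-0.175,0.135,-0.06,0,0,0],
    [-0.108,-0.205,0.16,-0.075,0,0,0],
    [-0.108,-0.23,0.185,-0.085,0,0,0],
    [-0.108,-0.24,0.195,-0.089,0,0,0],
    [-0.108,-0.245,0.2,-0.089,0,0,0],
  ],
)

```text
time: 30.2
tool_pos: [0.5996, -0.0614, 0.1397]
tcp_rot: [0.308, 1.548, -0.309]
wrist_force: [-0.2, 0.4, -6.6]
width: 0.12
```

```bash
python3 - <<'E' 2>/dev/null
from h import *
show();im,p=shot("wrist","r3.png");s=monitor.read_state();M=R.from_rotvec(s["tcp_rot"]).as_matrix();yaw=np.arctan2(M[1,1],M[0,1])-np.pi/2
z=s["tool_pos"][2]-.0303+.018
for th0 in(.77,):
  G=s["tool_pos"]+M@np.array([0,.007,-.0965]);b=yaw+th0;e=np.array([np.cos(b),np.sin(b)]);m=np.array([-e[1],e[0]])
  for y,nm in((0,"in"),(.014,"out")):
    A,B=[proj(p,np.r_[G[:2]+x*e+m*y,z])[0] for x in(.045,.12)];E=edge(im,p,A,B,z,9);print(nm,A.round(),B.round(),ang(E,e)-yaw)
d=np.array([np.cos(-.2655),np.sin(-.2655)]);n=np.array([-d[1],d[0]])
goal(np.r_[np.array([.5499,-.3196])+.012*n,.14],1.3053)
E
```

```text
t 30.2 pos [ 0.5996 -0.0614  0.1397] x [ 0.    -0.001 -1.   ] yaw y 1.1772 F [-0.16  0.39 -6.64] w 0.12 q [-0.14  0.2   1.86 -0.    1.08 -1.32]
  edge 24 px rms 0.39 line px [445.4 198.5] [0.675 0.737]
in [409. 146.] [520. 272.] 0.7837060643269322
  edge 60 px rms 0.28 line px [487.4 189.5] [0.625 0.781]
out [437. 120.] [547. 251.] 0.7453876708028183
shift [-1.000e-04 -2.457e-01  5.140e-02] turn [-0.1275  0.0007  0.0011] q6~ -1.45 q1 -0.14
shift [-1.000e-04 -2.457e-01  5.140e-02] turn [ 3.0141e+00  1.7000e-03 -1.1000e-03] q6~ 1.69 q1 -0.14
```

```bash
cat > prof.py <<'E'
from h import *
import sys
im,p=load(sys.argv[1]);g=cv2.cvtColor(im,cv2.COLOR_BGR2GRAY)
T=p["T"]@np.linalg.inv(imaging.camera_params("wrist")["T_tool_cam"]);M=T[:3,:3];pos=T[:3,3];yaw=np.arctan2(M[1,1],M[0,1])-np.pi/2
z=max(pos[2]-.0303,0)+.018
G=pos+M@np.array([0,.007,-.0965]);b=yaw+.768;e=np.array([np.cos(b),np.sin(b)]);m=np.array([-e[1],e[0]])
print("columns y mm from -6 by .5")
for x in(.045,.06,.075,.09,.105,.12):
    print(int(x*1e3),[int(cv2.getRectSubPix(g,(1,1),tuple(map(float,proj(p,np.r_[G[:2]+x*e+m*y,z])[0])))[0,0]) for y in np.arange(-.006,.0221,.0005)])
E
python3 prof.py r3.png; echo; python3 prof.py g1.png; echo; python3 prof.py r2.png
```

```text
columns y mm from -6 by .5
45 [172, 172, 171, 170, 170, 169, 142, 84, 61, 62, 76, 115, 137, 140, 139, 139, 139, 137, 136, 136, 136, 136, 137, 138, 138, 139, 139, 139, 140, 140, 139, 140, 139, 138, 138, 137, 139, 157, 173, 176, 176, 176, 175, 174, 173, 172, 173, 172, 171, 170, 170, 168, 169, 169, 168, 167, 166]
60 [172, 171, 171, 170, 170, 162, 115, 65, 61, 70, 102, 131, 139, 138, 138, 138, 138, 137, 137, 136, 136, 138, 138, 139, 139, 140, 139, 140, 139, 139, 138, 138, 138, 137, 136, 137, 145, 160, 169, 169, 170, 172, 173, 174, 173, 173, 173, 173, 173, 172, 172, 171, 172, 172, 171, 173, 173]
75 [153, 153, 154, 160, 166, 140, 80, 62, 63, 87, 120, 138, 138, 137, 138, 137, 137, 135, 136, 136, 136, 137, 139, 139, 138, 138, 139, 138, 138, 138, 138, 137, 137, 136, 136, 141, 153, 163, 165, 165, 166, 166, 168, 168, 170, 173, 176, 178, 178, 177, 175, 173, 173, 174, 175, 175, 175]
90 [152, 150, 149, 149, 135, 95, 63, 62, 76, 108, 133, 139, 138, 137, 137, 136, 137, 136, 136, 137, 137, 137, 138, 139, 138, 138, 138, 137, 137, 138, 137, 136, 135, 134, 138, 148, 161, 166, 166, 165, 165, 164, 163, 16
[... 3435 characters left out ...]
, 129, 129, 129, 127, 128, 132, 146, 159, 162, 161, 162, 162, 162, 163, 163, 162, 162, 161, 160, 160, 159, 160, 160, 161, 161]
105 [150, 150, 151, 150, 149, 150, 150, 150, 150, 149, 131, 97, 107, 127, 129, 128, 128, 128, 129, 128, 129, 130, 129, 130, 130, 131, 131, 130, 130, 129, 128, 129, 129, 126, 124, 126, 127, 132, 146, 158, 161, 160, 160, 159, 159, 158, 158, 157, 157, 157, 157, 157, 158, 159, 159, 158, 157]
120 [103, 102, 103, 103, 103, 103, 105, 92, 72, 67, 68, 83, 110, 126, 127, 127, 128, 128, 127, 128, 128, 128, 130, 130, 131, 131, 129, 130, 129, 129, 128, 127, 127, 126, 126, 126, 127, 135, 148, 158, 161, 160, 161, 159, 159, 158, 157, 155, 155, 156, 156, 157, 157, 158, 159, 158, 158]
```

Flush under load (0.765), but unloaded the angle springs back to 0.746, so the lock is slightly elastic. I go back and over-open by about 0.02 by turning the stock about the pivot while the blade bears on the wedge.

```bash
python3 - <<'E'
from h import *
d=np.array([.887,-.4618]);n=np.array([.4618,.887])
goal(np.r_[np.array([.5351,.2503])-.02*d-.003*n,.10],1.0907)
E
```

```text
shift [ 0.0391  0.2619 -0.1992] turn [0.0871 0.0008 0.001 ] q6~ -1.23 q1 -0.14
shift [ 0.0391  0.2619 -0.1992] turn [-3.0545e+00 -1.6000e-03  1.3000e-03] q6~ -4.37 q1 -0.14
```

>>> jog_arm(
  rows=[
    [0,0.02,-0.015,0.006,0,0,0],
    [0,0.05,-0.038,0.016,0,0,0],
    [0,0.08,-0.06,0.026,0,0,0],
    [0,0.115,-0.087,0.038,0,0,0],
    [0,0.15,-0.114,0.05,0,0,0],
    [0,0.185,-0.14,0.06,0,0,0],
    [0,0.22,-0.167,0.073,0,0,0],
    [0,0.245,-0.186,0.082,0,0,0],
    [0.015,0.258,-0.197,0.087,0.001,0.001,0],
    [0.035,0.262,-0.199,0.087,0.001,0.001,0],
    [0.039,0.262,-0.199,0.087,0.001,0.001,0],
    [0.039,0.262,-0.199,0.087,0.001,0.001,0],
    [0.039,0.262,-0.199,0.087,0.001,0.001,0],
  ],
)

```text
time: 31.55
tool_pos: [0.5163, 0.2569, 0.1008]
tcp_rot: [0.377, 1.538, -0.376]
wrist_force: [0.1, -0.5, -6.3]
width: 0.123
```

```bash
python3 - <<'E'
from h import *
show();d=np.array([.887,-.4618]);n=np.array([.4618,.887]);B=np.array([.5351,.2503])
goal(np.r_[B-.02*d-.003*n,.0315],1.0907)
goal(np.r_[B,.0315],1.0907)
goal(np.r_[B-.0021*n,.0315],1.0687)
goal(np.r_[B-.010*d-.003*n,.0315],1.0687)
E
```

```text
t 31.55 pos [0.5163 0.2569 0.1008] x [ 0.  0. -1.] yaw y 1.0908 F [ 0.09 -0.51 -6.28] w 0.123 q [ 0.42  0.2   1.94  0.    1.   -0.67]
shift [ 0.0693 -0.0002 -0.0003] turn [ 0.0001  0.0002 -0.0003] q6~ -0.67 q1 0.42
shift [ 0.0693 -0.0002 -0.0003] turn [-3.1415e+00  5.0000e-04  3.0000e-04] q6~ -3.81 q1 0.42
shift [0.0693 0.0028 0.0197] turn [ 0.0001  0.0002 -0.0003] q6~ -0.67 q1 0.42
shift [0.0693 0.0028 0.0197] turn [-3.1415e+00  5.0000e-04  3.0000e-04] q6~ -3.81 q1 0.42
shift [0.0693 0.0007 0.0197] turn [ 0.0221  0.0002 -0.0004] q6~ -0.65 q1 0.42
shift [0.0693 0.0007 0.0197] turn [-3.1195e+00  5.0000e-04  3.0000e-04] q6~ -3.79 q1 0.42
shift [ 0.0693 -0.0002  0.0097] turn [ 0.0221  0.0002 -0.0004] q6~ -0.65 q1 0.42
shift [ 0.0693 -0.0002  0.0097] turn [-3.1195e+00  5.0000e-04  3.0000e-04] q6~ -3.79 q1 0.42
```

>>> jog_arm(
  rows=[
    [0.03,0,0,0,0,0,0],
    [0.055,0,0,0,0,0,0],
    [0.067,0,0,0,0,0,0],
    [0.0685,0.001,0.003,0,0,0,0],
    [0.0685,0.003,0.008,0,0,0,0],
    [0.0685,0.003,0.013,0,0,0,0],
    [0.0685,0.003,0.017,0,0,0,0],
    [0.0685,0.003,0.0195,0,0,0,0],
    [0.0685,0.003,0.02,0,0,0,0],
    [0.0685,0.003,0.02,0,0,0,0],
    [0.0685,0.002,0.02,0.012,0,0,0],
    [0.0685,0.0007,0.02,0.024,0,0,0],
    [0.0685,0.0007,0.02,0.024,0,0,0],
    [0.0685,0.0007,0.02,0.024,0,0,0],
    [0.0685,0.0005,0.016,0.024,0,0,0],
    [0.0685,0.0003,0.012,0.024,0,0,0],
    [0.0685,0,0.0095,0.024,0,0,0],
    [0.0685,0,0.0095,0.024,0,0,0],
  ],
)

```text
time: 33.35
tool_pos: [0.5245, 0.2528, 0.0323]
tcp_rot: [0.395, 1.534, -0.394]
wrist_force: [-0.2, -0.1, -7.3]
width: 0.123
```

```bash
python3 - <<'E'
from h import *
show();shot("wrist","r4.png")
E
python3 prof.py r4.png
```

```text
t 33.35 pos [0.5245 0.2528 0.0323] x [ 0.  0. -1.] yaw y 1.0672 F [-0.17 -0.14 -7.26] w 0.123 q [ 0.41  0.29  1.97  0.    0.88 -0.66]
columns y mm from -6 by .5
45 [107, 105, 106, 107, 107, 107, 108, 108, 107, 97, 74, 67, 66, 76, 106, 130, 134, 133, 134, 133, 131, 131, 130, 130, 131, 132, 132, 133, 133, 134, 135, 134, 134, 133, 134, 133, 133, 132, 132, 134, 147, 163, 164, 164, 163, 162, 161, 162, 163, 163, 164, 164, 164, 165, 166, 166, 165]
60 [116, 107, 108, 109, 108, 108, 107, 106, 107, 103, 84, 70, 67, 69, 91, 121, 133, 133, 133, 132, 132, 131, 131, 129, 129, 130, 132, 132, 133, 133, 134, 134, 133, 133, 133, 134, 132, 132, 131, 132, 140, 155, 162, 163, 163, 165, 167, 169, 171, 172, 171, 170, 169, 168, 166, 165, 166]
75 [141, 117, 106, 106, 107, 107, 104, 106, 107, 106, 96, 74, 68, 67, 79, 108, 129, 134, 133, 132, 132, 131, 130, 129, 130, 130, 131, 131, 132, 133, 133, 133, 132, 133, 132, 132, 132, 132, 131, 131, 134, 147, 157, 159, 158, 157, 157, 157, 159, 159, 159, 159, 159, 159, 159, 159, 158]
90 [149, 133, 116, 108, 106, 105, 105, 107, 108, 109, 104, 81, 69, 68, 71, 94, 123, 131, 132, 131, 131, 131, 131, 130, 131, 131, 131, 131, 133, 132, 132, 133, 132, 131, 131, 131, 130, 131, 130, 129, 131, 140, 156, 163, 163, 163, 163, 163, 163, 164, 165, 165, 167, 167, 168, 167, 167]
105 [152, 149, 135, 121, 110, 104, 104, 104, 104, 103, 103, 89, 72, 67, 67, 81, 110, 129, 131, 130, 131, 130, 131, 131, 130, 131, 131, 132, 132, 133, 132, 132, 131, 131, 131, 130, 129, 129, 129, 128, 129, 135, 146, 156, 158, 158, 158, 158, 158, 158, 158, 160, 161, 162, 163, 163, 162]
120 [153, 152, 138, 116, 109, 110, 110, 108, 107, 105, 104, 97, 79, 69, 67, 74, 96, 120, 129, 129, 129, 129, 128, 129, 130, 130, 131, 132, 132, 131, 131, 132, 131, 130, 129, 130, 129, 128, 129, 128, 127, 130, 142, 156, 162, 161, 160, 160, 160, 160, 160, 161, 162, 163, 164, 166, 167]
```

```bash
cat > th.py <<'E'
from h import *
import sys
for f in sys.argv[1:]:
    im,p=load(f)
    T=p["T"]@np.linalg.inv(imaging.camera_params("wrist")["T_tool_cam"]);M=T[:3,:3];pos=T[:3,3];yaw=np.arctan2(M[1,1],M[0,1])-np.pi/2
    z=max(pos[2]-.0303,0)+.018;G=pos+M@np.array([0,.007,-.0965]);b=yaw+.768;e=np.array([np.cos(b),np.sin(b)]);m=np.array([-e[1],e[0]])
    for y,nm,pol in((0,"in",1),(.014,"out",1)):
        A,B=[proj(p,np.r_[G[:2]+x*e+m*y,z])[0] for x in(.04,.125)];
        for po in(1,-1):
            E=edge(im,p,A,B,z,9,po);o=E[0]-G[:2];print(f,nm,po,"theta",round(ang(E,e)-yaw,4),"offset from pivot mm",round(float(np.cross(e,o)-np.cross(e,E[1]*np.sign(E[1]@e))*(o@e))*1e3,2))
E
python3 th.py r4.png r3.png r2.png 2>/dev/null | grep theta
```

```text
r4.png in 1 theta 0.7817 offset from pivot mm -1.88
r4.png in -1 theta 0.7829 offset from pivot mm 0.25
r4.png out 1 theta 0.7766 offset from pivot mm 11.29
r4.png out -1 theta 0.7811 offset from pivot mm 13.51
r3.png in 1 theta 0.7529 offset from pivot mm -2.07
r3.png in -1 theta 0.7478 offset from pivot mm 0.28
r3.png out 1 theta 0.763 offset from pivot mm 15.52
r3.png out -1 theta 0.747 offset from pivot mm 13.6
r2.png in 1 theta 0.7669 offset from pivot mm -0.7
r2.png in -1 theta 0.7664 offset from pivot mm 0.37
r2.png out 1 theta 0.8506 offset from pivot mm 6.96
r2.png out -1 theta 0.7628 offset from pivot mm 13.52
```

>>> jog_arm(
  rows=[
    [-0.008,0,0,0,0,0,0],
    [-0.022,0,0,0,0,0,0],
    [-0.042,0,0,0,0,0,0],
    [-0.062,0,0,0,0,0,0],
    [-0.08,-0.003,0.003,0,0,0,0],
    [-0.092,-0.01,0.009,0,0,0,0],
    [-0.098,-0.02,0.018,0,0,0,0],
    [-0.1,-0.033,0.03,0,0,0,0],
    [-0.1,-0.05,0.046,0,0,0,0],
    [-0.1,-0.069,0.063,0,0,0,0],
    [-0.1,-0.09,0.082,0,0,0,0],
    [-0.1,-0.111,0.101,0,0,0,0],
    [-0.1,-0.132,0.12,0,0,0,0],
    [-0.1,-0.153,0.14,0,0,0,0],
    [-0.1,-0.174,0.159,0,0,0,0],
    [-0.1,-0.194,0.177,0,0,0,0],
    [-0.1,-0.211,0.193,0,0,0,0],
    [-0.1,-0.225,0.205,0,0,0,0],
    [-0.1,-0.234,0.214,0,0,0,0],
    [-0.1,-0.2375,0.217,0,0,0,0],
  ],
)

```text
time: 35.4
tool_pos: [0.6002, -0.0615, 0.1321]
tcp_rot: [0.396, 1.534, -0.396]
wrist_force: [0.0, 0.7, -5.8]
width: 0.123
```

>>> jog_arm(
  rows=[
    [0,-0.008,0.003,-0.008,0,0,0],
    [0,-0.024,0.008,-0.024,0,0,0],
    [0,-0.046,0.015,-0.046,0,0,0],
    [0,-0.072,0.023,-0.072,0,0,0],
    [0,-0.1,0.033,-0.1,0,0,0],
    [0,-0.128,0.042,-0.128,0,0,0],
    [0,-0.156,0.051,-0.156,0,0,0],
    [0,-0.184,0.06,-0.184,0,0,0],
    [0,-0.208,0.068,-0.208,0,0,0],
    [0,-0.226,0.074,-0.226,0,0,0],
    [0,-0.236,0.077,-0.236,0,0,0],
    [0.003,-0.24,0.0785,-0.238,0,0,0],
    [0.012,-0.24,0.0785,-0.238,0,0,0],
    [0.03,-0.24,0.0785,-0.238,0,0,0],
    [0.05,-0.24,0.0785,-0.238,0,0,0],
    [0.07,-0.24,0.0785,-0.238,0,0,0],
    [0.086,-0.24,0.0785,-0.238,0,0,0],
    [0.094,-0.24,0.0785,-0.238,0,0,0],
    [0.097,-0.24,0.0785,-0.238,0,0,0],
    [0.097,-0.24,0.0785,-0.238,0,0,0],
  ],
)

```text
time: 37.4
tool_pos: [0.553, -0.3093, 0.0349]
tcp_rot: [0.21, 1.56, -0.209]
wrist_force: [-0.4, -0.3, -6.2]
width: 0.123
```

```bash
python3 - <<'E'
from h import *
show();shot("wrist","s1.png")
P=np.array([.4214,-.2918]);a=-.2655;d=np.array([np.cos(a),np.sin(a)]);n=np.array([-d[1],d[0]])
for th in(.75,.765,.785,.80):
    px=.014/np.tan(th/2);T=P+d*px+n*.014+.0965*d-.007*n;print(th,round(px,4));goal(np.r_[T,.033],a+np.pi/2)
E
python3 th.py s1.png 2>/dev/null | grep theta
```

```text
t 37.4 pos [ 0.553  -0.3093  0.0349] x [ 0.  0. -1.] yaw y 1.3039 F [-0.4  -0.33 -6.17] w 0.123 q [-0.55  0.37  1.86  0.    0.91 -1.85]
0.75 0.0356
shift [ 0.0027 -0.0104 -0.    ] turn [-0.0015  0.0016 -0.0002] q6~ -1.86 q1 -0.55
shift [ 0.0027 -0.0104 -0.    ] turn [ 3.1401e+00 -4.0000e-04 -2.5000e-03] q6~ 1.29 q1 -0.55
0.765 0.0348
shift [ 0.0027 -0.0104 -0.0008] turn [-0.0015  0.0016 -0.0002] q6~ -1.86 q1 -0.55
shift [ 0.0027 -0.0104 -0.0008] turn [ 3.1401e+00 -4.0000e-04 -2.5000e-03] q6~ 1.29 q1 -0.55
0.785 0.0338
shift [ 0.0027 -0.0104 -0.0018] turn [-0.0015  0.0016 -0.0002] q6~ -1.86 q1 -0.55
shift [ 0.0027 -0.0104 -0.0018] turn [ 3.1401e+00 -4.0000e-04 -2.5000e-03] q6~ 1.29 q1 -0.55
0.8 0.0331
shift [ 0.0027 -0.0104 -0.0025] turn [-0.0015  0.0016 -0.0002] q6~ -1.86 q1 -0.55
shift [ 0.0027 -0.0104 -0.0025] turn [ 3.1401e+00 -4.0000e-04 -2.5000e-03] q6~ 1.29 q1 -0.55
s1.png in 1 theta 0.7789 offset from pivot mm -2.08
s1.png in -1 theta 0.778 offset from pivot mm 0.14
s1.png out 1 theta 0.6834 offset from pivot mm 20.96
s1.png out -1 theta 0.7774 offset from pivot mm 13.39
```

>>> jog_arm(
  rows=[
    [0.001,-0.003,-0.002,-0.0015,0.001,0,0],
    [0.001,-0.006,-0.002,-0.0015,0.001,0,0],
    [0.001,-0.009,-0.002,-0.0015,0.001,0,0],
    [0.002,-0.011,-0.002,-0.0015,0.001,0,0],
    [0.003,-0.0122,-0.002,-0.0015,0.001,0,0],
    [0.0045,-0.0125,-0.002,-0.0015,0.001,0,0],
    [0.0045,-0.0125,-0.002,-0.0015,0.001,0,0],
    [0.0045,-0.0125,-0.002,-0.0015,0.001,0,0],
  ],
)

```text
time: 38.25
tool_pos: [0.5489, -0.3202, 0.0314]
tcp_rot: [0.21, 1.559, -0.207]
wrist_force: [1.6, 5.3, -5.2]
width: 0.127
```

```bash
python3 - <<'E' 2>/dev/null
from h import *
show();im,p=shot("wrist","s2.png")
P=np.array([.4214,-.2918]);a=-.2655;d=np.array([np.cos(a),np.sin(a)]);n=np.array([-d[1],d[0]])
s=monitor.read_state();M=R.from_rotvec(s["tcp_rot"]).as_matrix();G=s["tool_pos"]+M@np.array([0,.007,-.0965]);yaw=np.arctan2(M[1,1],M[0,1])-np.pi/2
print("stock yaw",yaw,"pivot est rail frame",((G[:2]-P)@d*1e3).round(2),((G[:2]-P)@n*1e3).round(2))
b=yaw+.778;e=np.array([np.cos(b),np.sin(b)]);m=np.array([-e[1],e[0]])
for y in(0,.014):
    A,B=[proj(p,np.r_[G[:2]+x*e+m*y,.018])[0] for x in(.04,.125)];E=edge(im,p,A,B,.018,7,-1)
    q=meet((P,d),E);print("theta",ang(E,e)-a,"x-intercept on rail face mm",((q-P)@d*1e3).round(2))
ri=edge(im,p,*[proj(p,np.r_[P+x*d,.018])[0] for x in(.06,.125)],.018,4);print("rail",ang(ri,d),"offset",((ri[0]-P)@n*1e3).round(2))
# arm-push path, finger centre in rail frame: arm at angle al, r=.11, outside 14+15(+10)
for al,o in((1.50,.045),(1.2,.031),(.9,.031),(.80,.030),(.78,.029)):
    u=np.array([np.cos(a+al),np.sin(a+al)]);w=np.array([-u[1],u[0]]);X=P+.11*u+o*w;print(al,X.round(4))
E
```

```text
t 38.25 pos [ 0.5489 -0.3202  0.0314] x [ 0.002  0.002 -1.   ] yaw y 1.3045 F [ 1.61  5.28 -5.21] w 0.127 q [-0.57  0.38  1.85  0.    0.91 -1.87]
stock yaw -0.2661914499235838 pivot est rail frame 33.93 13.15
  edge 60 px rms 0.16 line px [471.7 213.8] [0.665 0.747]
theta 0.7772814607719041 x-intercept on rail face mm 20.12
  edge 52 px rms 0.27 line px [482.1 173. ] [0.649 0.76 ]
theta 0.777163316835286 x-intercept on rail face mm 0.97
  edge 51 px rms 0.31 line px [296. 208.] [0.021 1.   ]
rail -0.26089495764843035 offset -0.37
1.5 [ 0.4152 -0.1731]
1.2 [ 0.4618 -0.1849]
0.9 [ 0.4916 -0.2016]
0.8 [ 0.5008 -0.2099]
0.78 [ 0.5029 -0.2124]
```

>>> jog_arm(
  rows=[
    [0.0005,0.0008,-0.0004,0,0,0,0],
    [0.0005,0.0008,-0.0004,0,0,0,30],
    [0.0005,0.0008,-0.0004,0,0,0,60],
    [0.0005,0.0008,-0.0004,0,0,0,60],
    [0.0005,0.0008,-0.0004,0,0,0,60],
    [-0.03,0.0008,0,0,0,0,60],
    [-0.075,0.001,0,0,0,0,60],
    [-0.12,0.001,0,0,0,0,30],
    [-0.16,0.005,-0.015,-0.05,0,0,0],
    [-0.17,0.015,-0.045,-0.12,0,0,0],
    [-0.17,0.028,-0.085,-0.22,0,0,0],
    [-0.17,0.04,-0.12,-0.3,0,0,0],
    [-0.17,0.05,-0.15,-0.36,0,0,0],
    [-0.17,0.056,-0.1675,-0.395,0,0,0],
    [-0.17,0.056,-0.1675,-0.395,0,0,0],
    [-0.17,0.056,-0.1675,-0.395,0,0,0],
    [-0.17,0.056,-0.1675,-0.395,0,0,0],
  ],
)

```text
time: 40.0
tool_pos: [0.4027, -0.2231, 0.2019]
tcp_rot: [-0.1, 1.566, 0.101]
wrist_force: [-0.1, 0.1, 0.2]
width: -0.0
```

```bash
python3 - <<'E' 2>/dev/null
from h import *
show();im,p=shot("wrist","s3.png")
P=np.array([.4214,-.2918]);a=-.2655
hsv=cv2.cvtColor(im,cv2.COLOR_BGR2HSV);mk=cv2.inRange(hsv,(0,90,20),(18,255,140));n_,l,st,c=cv2.connectedComponentsWithStats(mk)
for i in range(1,n_):
    if st[i,4]>300: print("brown",st[i].tolist(),ray(p,c[i],.1)[0].round(3).tolist())
s=monitor.read_state();q0=s["tool_pos"];goal([.402,-.222,.010],1.7)
for al,o in((1.52,.030),(1.2,.029),(1.0,.027),(.88,.0255),(.80,.0235),(.777,.0235),(.777,.0215)):
    u=np.array([np.cos(a+al),np.sin(a+al)]);w=np.array([-u[1],u[0]]);X=P+.06*u+o*w
    M=R.from_rotvec(s["tcp_rot"]).as_matrix();print(al,X.round(4),"from (.402,-.222) in tool yz at yaw1.7:",[round(float(np.r_[X-np.array([.402,-.222])]@v),4) for v in(np.array([np.cos(1.7),np.sin(1.7)]),np.array([np.sin(1.7),-np.cos(1.7)]))])
E
```

```text
t 40.0 pos [ 0.4027 -0.2231  0.2019] x [ 0.003  0.001 -1.   ] yaw y 1.699 F [-0.06  0.09  0.24] w -0.0 q [-0.56 -0.13  2.08  0.    1.19 -2.26]
brown [374, 134, 134, 107, 9479] [0.362, -0.144, 0.1]
shift [ 0.1917  0.001  -0.001 ] turn [-0.0009  0.0025 -0.0008] q6~ -2.26 q1 -0.56
shift [ 0.1917  0.001  -0.001 ] turn [ 3.1407e+00 -1.3000e-03 -3.9000e-03] q6~ 0.88 q1 -0.56
1.52 [ 0.4116 -0.2254] from (.402,-.222) in tool yz at yaw1.7: [-0.0046, 0.009]
1.2 [ 0.4337 -0.2263] from (.402,-.222) in tool yz at yaw1.7: [-0.0084, 0.0309]
1.0 [ 0.4478 -0.2315] from (.402,-.222) in tool yz at yaw1.7: [-0.0154, 0.0442]
0.88 [ 0.4557 -0.2364] from (.402,-.222) in tool yz at yaw1.7: [-0.0212, 0.0514]
0.8 [ 0.4611 -0.241 ] from (.402,-.222) in tool yz at yaw1.7: [-0.0265, 0.0561]
0.777 [ 0.4622 -0.2419] from (.402,-.222) in tool yz at yaw1.7: [-0.0275, 0.0571]
0.777 [ 0.4632 -0.2437] from (.402,-.222) in tool yz at yaw1.7: [-0.0294, 0.0579]
```

>>> jog_arm(
  rows=[
    [0.045,0,0,0,0,0,0],
    [0.095,0,0,0,0,0,0],
    [0.145,0,0,0,0,0,0],
    [0.18,0,0,0,0.002,0,0],
    [0.19,0,0,0,0.002,0,0],
    [0.19,0,0,0,0.002,0,0],
    [0.19,-0.004,0.008,0,0.002,0,0],
    [0.19,-0.005,0.016,0,0.002,0,0],
    [0.19,-0.006,0.023,0,0.002,0,0],
    [0.19,-0.0075,0.03,0,0.002,0,0],
    [0.19,-0.011,0.037,0,0.002,0,0],
    [0.19,-0.0145,0.043,0,0.002,0,0],
    [0.19,-0.018,0.047,0,0.002,0,0],
    [0.19,-0.0205,0.0505,0,0.002,0,0],
    [0.19,-0.023,0.053,0,0.002,0,0],
    [0.19,-0.0255,0.0552,0,0.002,0,0],
    [0.19,-0.0265,0.0561,0,0.002,0,0],
    [0.19,-0.0265,0.0561,0,0.002,0,0],
  ],
)

```text
time: 41.85
tool_pos: [0.462, -0.242, 0.0117]
tcp_rot: [-0.1, 1.568, 0.101]
wrist_force: [-0.6, -0.2, 0.4]
width: 0.002
```

```bash
cat > armgap.py <<'E'
from h import *
import sys
show();im,p=shot("wrist",sys.argv[1]);g=cv2.cvtColor(im,cv2.COLOR_BGR2GRAY)
P=np.array([.4214,-.2918]);a=-.2655;b=a+.777;e=np.array([np.cos(b),np.sin(b)]);m=np.array([-e[1],e[0]])
print("y mm from -18 by 1 (0 = expected arm inner face/blade outer)")
for x in(.07,.085,.10,.115,.13,.145):
    q=[proj(p,np.r_[P+x*e+m*y,.018])[0] for y in np.arange(-.018,.0301,.001)]
    print(int(x*1e3),q[18].round().astype(int).tolist(),[int(g[int(v[1].round()),int(v[0].round())]) if 0<=v[0]<639 and 0<=v[1]<479 else -1 for v in q])
E
python3 armgap.py s4.png
```

```text
t 41.85 pos [ 0.462  -0.242   0.0117] x [-0.     0.001 -1.   ] yaw y 1.6989 F [-0.56 -0.23  0.4 ] w 0.002 q [-0.53  0.22  2.11  0.    0.81 -2.23]
y mm from -18 by 1 (0 = expected arm inner face/blade outer)
70 [268, 354] [34, 34, 33, 33, 34, 26, 25, 24, 28, 27, 27, 35, 35, 33, 32, 35, 34, 33, 34, 33, 33, 35, 33, 34, 35, 35, 34, 35, 32, 30, 30, 37, 32, 31, 38, 100, 94, 32, 34, 34, 49, 116, 119, 114, 114, 113, 115, 107, 36]
85 [283, 382] [32, 34, 35, 34, 34, 34, 36, 36, 37, 32, 35, 34, 34, 34, 33, 33, 33, 35, 32, 31, 32, 30, 32, 34, 35, 34, 34, 31, 25, 29, 26, 26, 30, 30, 34, 30, 30, 37, 45, 43, 45, 46, 45, 46, 46, 44, 43, 45, 43]
100 [296, 409] [35, 33, 34, 34, 33, 35, 33, 33, 35, 34, 34, 32, 34, 35, 34, 33, 28, 27, 25, 26, 33, 30, 28, 39, 71, 73, 73, 131, 149, 94, 29, 34, 34, 29, 26, 28, 34, 34, 34, 34, 34, 32, 33, 36, 33, 34, 44, 45, 44]
115 [310, 435] [33, 34, 32, 33, 32, 36, 29, 26, 28, 27, 28, 25, 30, 31, 33, 31, 35, 33, 33, 29, 56, 40, 53, 68, 60, 31, 34, 30, 30, 31, 29, 28, 28, 35, 32, 35, 34, 34, 34, 36, 35, 32, 38, 46, 44, 44, 46, 45, 46]
130 [322, 459] [35, 35, 35, 31, 36, 35, 32, 31, 33, 33, 32, 35, 32, 32, 35, 34, 34, 34, 31, 33, 33, 34, 33, 33, 34, 34, 34, 30, 29, 32, 34, 34, 33, 33, 33, 34, 34, 36, 36, 34, 33, 33, 48, 44, 38, 31, 38, 43, 45]
145 [334, 482] [-1, -1, -1, -1, -1, -1, -1, -1, -1, -1, -1, -1, -1, -1, -1, -1, -1, -1, -1, -1, -1, -1, -1, 33, 30, 28, 26, 28, 29, 28, 30, 30, 29, 26, 28, 24, 27, 27, 28, 29, 29, 27, 35, 37, 33, 36, 36, 36, 36]
```

>>> jog_arm(
  rows=[
    [0,-0.0009,0.0004,0,0,0,0],
    [0,-0.0018,0.0007,0,0,0,0],
    [0,-0.0027,0.0011,0,0,0,0],
    [0,-0.0027,0.0011,0,0,0,0],
    [0,-0.0027,0.0011,0,0,0,0],
  ],
)

```text
time: 42.4
tool_pos: [0.4627, -0.2432, 0.0115]
tcp_rot: [-0.098, 1.57, 0.103]
wrist_force: [-2.4, 5.4, 3.1]
width: -0.002
```

```bash
sed -i 's/in(.07,.085,.10,.115,.13,.145)/in(.03,.035,.04,.045,.05,.055)/; s/.0301,.001/.0301,.0005/;s/q\[18\]/q[36]/' armgap.py; python3 armgap.py s5.png
python3 - <<'E'
from h import *
im,p=shot("scene");g=cv2.cvtColor(im,cv2.COLOR_BGR2GRAY)
P=np.array([.4214,-.2918]);b=-.2655+.777;e=np.array([np.cos(b),np.sin(b)]);m=np.array([-e[1],e[0]])
print("scene")
for x in(.1,.115,.13,.145):print(int(x*1e3),[int(cv2.getRectSubPix(g,(1,1),tuple(map(float,proj(p,np.r_[P+x*e+m*y,.018])[0])))[0,0]) for y in np.arange(-.020,.0301,.001)])
E
```

```text
t 42.4 pos [ 0.4627 -0.2432  0.0115] x [-0.001  0.003 -1.   ] yaw y 1.6987 F [-2.39  5.41  3.11] w -0.002 q [-0.53  0.22  2.11  0.    0.81 -2.23]
y mm from -18 by 1 (0 = expected arm inner face/blade outer)
30 [229, 270] [52, 53, 55, 56, 54, 54, 55, 56, 55, 54, 55, 56, 53, 57, 55, 54, 54, 55, 58, 57, 55, 56, 55, 53, 55, 53, 55, 50, 46, 48, 86, 97, 110, 113, 113, 113, 112, 114, 112, 113, 113, 113, 108, 96, 90, 92, 97, 103, 112, 111, 112, 112, 111, 110, 110, 110, 109, 110, 110, 111, 112, 111, 106, 93, 87, 82, 83, 86, 86, 86, 105, 138, 143, 143, 141, 143, 143, 142, 142, 142, 142, 143, 143, 145, 146, 146, 146, 149, 148, 149, 148, 147, 146, 147, 146, 146, 145]
35 [234, 281] [56, 55, 57, 55, 56, 54, 55, 57, 54, 55, 55, 56, 56, 54, 56, 53, 55, 54, 57, 55, 53, 54, 54, 53, 53, 54, 55, 54, 56, 54, 56, 47, 42, 49, 70, 112, 117, 116, 116, 116, 116, 117, 117, 115, 102, 96, 92, 91, 102, 110, 113, 111, 112, 111, 111, 109, 109, 110, 110, 112, 112, 112, 107, 95, 84, 83, 83, 84, 87, 83, 107, 131, 146, 146, 147, 147, 148, 146, 145, 144, 144, 142, 141, 141, 141, 141, 143, 144, 143, 144, 145, 144, 144, 1
[... 2005 characters left out ...]
130]
115 [69, 69, 72, 77, 82, 89, 96, 102, 104, 105, 106, 105, 104, 102, 101, 99, 97, 96, 95, 92, 87, 79, 70, 61, 56, 54, 58, 69, 80, 89, 94, 98, 100, 101, 100, 100, 101, 101, 102, 106, 110, 114, 120, 126, 132, 134, 135, 136, 137, 137, 137]
130 [90, 89, 87, 86, 87, 89, 91, 93, 95, 96, 97, 97, 97, 96, 95, 94, 94, 93, 92, 88, 80, 72, 66, 62, 59, 60, 68, 74, 80, 88, 94, 100, 100, 100, 100, 100, 100, 100, 101, 102, 104, 109, 115, 121, 125, 129, 131, 132, 133, 133, 133]
145 [80, 75, 71, 73, 80, 87, 93, 96, 99, 101, 99, 98, 97, 97, 98, 99, 101, 104, 106, 107, 104, 101, 96, 92, 88, 87, 87, 88, 91, 95, 97, 99, 100, 102, 102, 100, 99, 99, 98, 98, 101, 105, 110, 117, 123, 129, 132, 133, 134, 134, 134]
```

>>> jog_arm(
  rows=[
    [0,0.004,-0.0016,0,0,0,0],
    [0,0.012,-0.005,0,0,0,0],
    [0,0.02,-0.01,0,0,0,0],
    [-0.04,0.02,-0.01,0,0,0,0],
    [-0.085,0.02,-0.01,0,0,0,0],
    [-0.13,0.01,-0.02,0,0,0,0],
    [-0.17,-0.02,-0.03,0.1,0,0,0],
    [-0.18,-0.05,-0.03,0.22,0,0,0],
    [-0.18,-0.06,-0.03,0.32,0,0,0],
    [-0.18,-0.06,-0.03,0.38,0,0,0],
    [-0.18,-0.06,-0.03,0.38,0,0,0],
  ],
)

```text
time: 43.6
tool_pos: [0.4405, -0.3073, 0.1915]
tcp_rot: [0.201, 1.563, -0.196]
wrist_force: [0.1, 0.1, -0.6]
width: -0.003
```

```bash
python3 - <<'E' 2>/dev/null
from h import *
show();im,p=shot("wrist","s6.png");g=cv2.cvtColor(im,cv2.COLOR_BGR2GRAY)
P=np.array([.4214,-.2918]);a=-.2655
def prof(o,d,xs,ys,z=.018):
    m=np.array([-d[1],d[0]])
    for x in xs: print(int(round(x*1e3)),[int(cv2.getRectSubPix(g,(1,1),tuple(map(float,proj(p,np.r_[o+x*d+m*y,z])[0])))[0,0]) for y in ys])
b=a+.777;e=np.array([np.cos(b),np.sin(b)]);m=np.array([-e[1],e[0]])
print("arm/blade -17..17 by .5");prof(P,e,(.06,.08,.10,.12,.14),np.arange(-.017,.0171,.0005))
d=np.array([np.cos(a),np.sin(a)]);print("rail/stock -4..4 by .5");prof(P,d,(.06,.08,.1,.12,.14,.155),np.arange(-.005,.0051,.0005))
ri=edge(im,p,*[proj(p,np.r_[P+x*d,.018])[0] for x in(.06,.15)],.018,4)
for off,nm in((.014,"arm out"),(0,"arm in/blade out"),(-.014,"blade in")):
    E=edge(im,p,*[proj(p,np.r_[P+x*e+m*off,.018])[0] for x in(.06,.135)],.018,5);print(nm,"angle to rail",round(float(ang(E,e)-ang(ri,d)),4))
E
```

```text
t 43.6 pos [ 0.4405 -0.3073  0.1915] x [-0.001  0.003 -1.   ] yaw y 1.318 F [ 0.15  0.12 -0.64] w -0.003 q [-0.66  0.03  1.94  0.    1.17 -1.98]
arm/blade -17..17 by .5
60 [104, 106, 109, 113, 116, 119, 121, 122, 122, 120, 120, 119, 116, 115, 116, 115, 114, 109, 97, 88, 82, 81, 83, 86, 89, 90, 90, 91, 92, 92, 91, 88, 84, 83, 86, 90, 93, 94, 94, 94, 94, 93, 90, 79, 67, 55, 47, 42, 45, 53, 65, 77, 85, 90, 92, 93, 93, 94, 93, 90, 86, 93, 103, 119, 132, 139, 148, 157, 163]
80 [102, 102, 101, 99, 98, 104, 117, 131, 135, 137, 136, 135, 135, 134, 134, 133, 134, 135, 136, 136, 137, 137, 137, 137, 137, 136, 135, 136, 135, 136, 136, 135, 130, 126, 127, 131, 132, 129, 122, 112, 106, 103, 98, 90, 83, 74, 66, 65, 74, 90, 110, 125, 132, 135, 137, 137, 138, 139, 140, 140, 140, 143, 150, 158, 165, 167, 167, 168, 168]
100 [119, 118, 114, 109, 108, 112, 122, 131, 136, 137, 136, 136, 135, 135, 136, 135, 135, 135, 136, 137, 137, 137, 137, 137, 136, 136, 136, 136, 135, 135, 134, 130, 125, 122, 127, 133, 137, 137, 132, 123, 116, 109, 101, 91, 81, 71, 64, 67, 78, 96, 114, 129, 135, 137, 137, 137, 137, 138,
[... 953 characters left out ...]
3, 92, 93, 97]
100 [25, 35, 54, 69, 80, 86, 90, 91, 92, 91, 91, 91, 91, 91, 91, 90, 91, 91, 91, 91, 91]
120 [22, 24, 36, 51, 66, 81, 87, 91, 92, 91, 90, 90, 91, 91, 91, 91, 91, 91, 91, 90, 90]
140 [21, 20, 22, 30, 43, 63, 77, 86, 90, 92, 92, 91, 91, 90, 91, 91, 91, 91, 90, 90, 90]
155 [21, 22, 23, 31, 42, 61, 80, 86, 89, 78, 65, 47, 32, 26, 23, 23, 23, 23, 23, 24, 24]
  edge 28 px rms 0.36 line px [320.5 292.3] [ 0.056 -0.998]
  edge 60 px rms 0.23 line px [412.4 249.3] [0.68  0.733]
arm out angle to rail 0.8042
  edge 43 px rms 0.27 line px [396.8 249.6] [0.694 0.72 ]
arm in/blade out angle to rail 0.8154
  edge 57 px rms 0.2 line px [383.2 265.2] [0.697 0.717]
blade in angle to rail 0.8077
```

```bash
python3 -c "
from workcell import finish_job
print(finish_job())"
```

```text
the job is handed in; nothing more can be done
None
```

I handed the job in at about 43.6 s. By my measurements, rail and arm stand about 0.01 rad (0.6°) wider than the wedge, so the angle is close but not exact.

**What I did:**
- I laid the gauge on the wedge, closed the blade flush and pressed the lever fully down.
- The lock slipped from about 0.768 to 0.812 rad, at the regrip, the lift or the carry to the guide.
- I took the gauge back to the wedge, still locked, and forced the blade to the right angle by pressing it against the wedge. I did not unlock and lock it again.
- I then carried it gently to the guide, laid the stock along the rail, swung the arm in and withdrew.

**Last checks:**

| Check | Result |
|---|---|
| Wedge angle | about 0.765–0.769 rad |
| Blade and arm angle at the rail | about 0.777 rad |
| Arm against the blade's outer face | even seam from 80 to 140 mm, so flush |
| Stock against the rail | no gap visible from 60 to 80 mm; the rest was hidden by the gripper |
| Lever | fully down when checked on the wedge; not rechecked at the end |

**Disagreements:** a final line fit gave 0.80–0.82 rad. I set it aside because the gripper hid most of the rail edge it was measured against. An in-air reading of 0.747 rad, taken before the last adjustment, also disagreed with the 0.766 rad measured on the wedge.

I met no bystander knowingly, but I did not check them again at the end.

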